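Crank up a rack vice on a gypsum blank

ROBOT

A 6-joint arm with a two-finger parallel gripper is mounted at the origin on a cart in front of the work surface, level with it; the furniture and walls round the work are solid. World frame = base frame: x ahead of the robot, y to its left, z up, the work surface at z = 0. Lengths are in m, angles in rad, forces in N, time in s.
With the tool pointing down it reaches from about 0.25 to 0.8 m from the base axis. Payload 3.9 kg.
Tool frame: the origin (TCP) lies at the very end of the fingers, on their centre line; the grasp point (between the pads) lies 19 mm behind it (manip.grip_depth is the distance from the TCP to the grasp point, in m); z points along the fingers, y is the direction in which the jaws open and shut (so a half turn about z gives the same grasp; the last joint's range is limited). The gripper opens to 85 mm and grips with 20 to 120 N. Pads are 22 mm wide; open, the fingers measure 114 mm over their backs; the gripper's body (76 mm by 85 mm) begins 54 mm behind the grasp point. The pads swing forward as they close: fully open they stand 13 mm farther back than shut.
Start: joints at [-1.132, 0.26, -0.138, 1.173, 0, 1.571], TCP at [0.223, -0.475, 0.231] pointing down, gripper open.
Joint ranges: [-2.78, 2.78], [-0.83, 1.72], [-1.28, 1.37], [-1.9, 2.12], [-1.57, 1.48], [-3.14, 3.14]. Speed limits (rad/s): [2.57, 2.57, 3.14, 3.14, 3.14, 3.14].

INTERFACE

Orientations are given as a rotation vector (axis times angle).
In Python, from cell import manip, imaging, boxes_of, cut_out gives the robot as it stands. The module is installed in compiled form; this text tells all that it offers.
- The arm moves only by the shell command python3 -m pendant 'ROWS'. ROWS is a JSON object of lists of equal length, an entry for each row: "xyz": the shift along the tool's x, y, z in mm, a list of three; "dr": the turn, a rotation vector about the tool's x, y, z in degrees, a list of three; "claw": the opening in per cent of the stroke, from 0 (shut) to 100 (fully open). A call has 1 to 12 rows; each row shifts and turns the commanded pose from where the row before left it, along the tool's axes as they then stand; what a row does not reach is not made up. A row lasts 1/8 s, in which the tool goes at most 62.5 mm and 10.7 degrees, less where a joint would pass 70% of its speed; a pose out of reach is approached as far as the arm can. A call with a gripper value outside its range is refused whole. The fingers move at their own pace and stop on an object; the grip force is fixed at half the most. Time passes only in rows, so rows that do not move let the fingers close. It gives the time, the measured TCP pose, the force and the opening at its end, in the units of the state.
- manip.read_state(): the state, without advancing time (a new reading comes with each control period).
- imaging.snapshot(name): name is "scene" or "top" or "wrist"; returns (picture, depth): 480x640x3 uint8, red, green, blue; 480x640 float32, m along the optical axis (not along the pixel's ray), 0 where there is no reading.
- imaging.calibration(name): a dict with "mtx" (3x3 intrinsics, pixels), "R" (3x3) and "t" (3): a world point X has camera coordinates R X + t. Camera axes: x right, y down, z forward; pixel columns grow to the right and rows downward; lengths in m; the calibration is good to about 2 mm. A picture is of the moment at which its call begins: read the wrist's pose just before it. calibration takes no time and is no camera call; for the wrist camera it gives the pose at the moment of the call.
- manip.hand_in(): hands the job in, once; it reports no verdict.
Trained networks look in the newest picture that a camera, given by its name, has taken for a name from the list of things; names that differ only in an ending like _2 or _b are one class to them, and where a whole thing is asked for, a point or a joint stands for the part that bears it (a point fixed in the world has none). Each returns a list of dicts, best first, with "p" (0 to 1); they miss things now and then, are a little off and sometimes report something else, mostly with a low value. They report only what shows in the picture. A call takes as long as a camera call.
- boxes_of(camera, name): "xy" ([column, row] in pixels, amid what is visible of it).
- cut_out(camera, name): "mask" (480x640 bool, what is visible of it) and "xy" ([column, row] in pixels, amid what is visible of it).
The state is a dict: "t": time; "qpos": joint angles; "joint_vel": joint speeds; "joint_torque": joint torques, N m; "position": TCP position; "tool_rot": TCP orientation; "ft_force": force on the tool from outside, world axes, zero at the start; "moment": the same for the moment, N m; "width": finger opening in m.
Only numpy, scipy, OpenCV 4.12 (cv2) and the standard library are available. Lean on these libraries where they do the work, as an engineer would, in place of code of your own. Each camera call takes 0.05 s, during which the arm holds its last target.

TASK

Fetch the loose crank from its wooden block, feel its square shank home into the hidden square socket in the bore of the small rack vice without forcing it, and wind it clockwise until the jaw's sprung cheek is pressed back about half its travel, so that the gypsum bar lying in the vice is held firmly between cheek and fence but not crushed. Touch only the crank, leave it standing fully home in the vice, and disturb nothing else on the bench.

Things in the scene. Friction and masses are not known exactly. Their poses are not given: they have to be found in the camera images.
- vice: Small rack vice fixed to the bench: pale wooden base 250x120x12 mm, grey gear housing 60x60 mm at one end, fixed wooden fence at the other. Origin: centre of the base's underside; x points from housing to fence (the jaw closes that way), z up. Bore axis at x = -90 mm, y = 0; cork face of the fence at x = +92 mm. All but the housing (68 mm, boss 74 mm) stands below 54 mm.
- bore_mouth (a point): Centre of the bore's mouth, flush with the boss top, 74 mm above the bench, z up along the bore. A funnel 32 mm wide narrows within 8 mm to a round bore 21.6 mm wide. A soft rubber dust wiper (no resistance) hides the gear shaft: its square socket, 15.2 mm across flats, starts 26 mm below the mouth and goes to 48 mm; its angle is not known and repeats every quarter turn.
- jaw: Sliding wooden jaw block, 22x100x38 mm, on two rods from the housing, axes as the vice's. Turning the gear shaft clockwise from above closes it, 8 mm per radian; the shaft takes about 0.22 N m to turn and stays where it is left. Origin: on the vice's x line at bench height, at x = -6 mm when fully open (starts 0 to 13 mm closed); the block spans -8 to +14 mm from it.
- cheek: Cork-faced wooden cheek plate, 13x100x38 mm, on two springs in front of the jaw. Axes as the vice's. Unpressed, its origin coincides with the jaw's; its cork face is 34 mm ahead (+x) of its own origin. Pressed, it moves back towards the jaw against the springs: 6.5 mm of travel, 3 N at first touch and 6 N more per mm (about 22 N at half travel).
- blank: White gypsum bar 34x110x30 mm lying loose and upright in the vice on the base, its length across the vice (34 mm between cheek and fence). Origin: centre of its underside; y along its length. Brittle: more than about 32 N of squeeze would crush its edges.
- key_block: Dark wooden block 75x95x50 mm, fixed to the bench, with a round hole 22.5 mm wide and 45 mm deep where the crank stands (12 mm off the block's centre along its +y) and two small empty holes. Origin: centre of its underside.
- crank: Loose steel crank, about 0.29 kg, upright in the block. Origin: on the shank's axis, under its round collar; x along the arm to the grip, z up. Below: square shank 14x14 mm ending in a round 10 mm point 3 mm long, 40 mm in all. Above: collar 38 mm wide, 5 mm thick; square hub 24x24 mm from 5 to 45 mm (sides along x, y), to be grasped across y; arm 15 mm wide at 8 to 19 mm.
- crank_tip (a point): Centre of the shank's lower end, 40 mm below the crank's origin. Unseated, it stands 29 mm below the bore's mouth on the socket's rim and may be pressed with at most 60 N. Two spring balls just inside the rim let the shank in only when it is turned to match (within about 5 degrees) and pushed with some 8 to 12 N; home, the tip is 40 mm below the mouth and the collar rests on the boss.
- crank_grip (a point): Mid height of the crank's turned wooden grip: upright, 24 mm thick and 48 mm tall, free to spin on its pin, 60 mm from the shank's axis along the crank's x and 47 mm above the crank's origin. The grip's foot is 21 mm above that origin, just over the arm.
- carving_knife: Bystander: carving knife, 168 mm, steel blade in a turned wooden handle; origin at the centre of its underside.
- sanding_block: Bystander: cork sanding block wrapped in paper, 54x98x28 mm; origin at the centre of its underside.
- gypsum_heart: Bystander: white gypsum heart ornament, 52x58x16 mm; origin at the centre of its underside.
- gypsum_star: Bystander: white gypsum star, 84x84x18 mm; origin at the centre of its underside.

How it is judged:
By the outcome, as a careful person would: the job done as asked, in the order asked, and still so for the second after the job is handed in, with the robot touching nothing.
It also fails if it takes over 67 s, if anything falls off the work surface, if the arm or the gripper's body presses on something with over 40 N, if the wrist force passes 120 N, or if a joint passes its speed limit or range.

## Working session

There is one attempt and no reset: what is moved stays moved. The work goes in short steps, Python scripts to look and compute and a shell command to move; the robot and the scene stay as the last step left them, time stands still between calls to the robot, and variables do not carry over. Pictures are saved under pics/ and viewed, and the job is handed in when it is done.

```bash
mkdir -p pics; cat > h.py <<'E'
import numpy as np, cv2
from scipy.spatial.transform import Rotation as Rn
from cell import manip, imaging, boxes_of, cut_out
def world(cam,uv,depth=None,z=None,cal=None):
    c=cal or imaging.calibration(cam); K=np.array(c["mtx"]);R=np.array(c["R"]);t=np.array(c["t"]).ravel()
    uv=np.atleast_2d(np.array(uv,float))
    r=np.c_[(uv[:,0]-K[0,2])/K[0,0],(uv[:,1]-K[1,2])/K[1,1],np.ones(len(uv))]
    if z is not None:
        d=r@R; o=-R.T@t
        s=(z-o[2])/d[:,2]
        return o+d*s[:,None]
    return (r*np.asarray(depth).reshape(-1,1)-t)@R
def cloud(cam,dep,cal=None):
    v,u=np.mgrid[0:480,0:640]
    return world(cam,np.c_[u.ravel(),v.ravel()],dep.ravel(),cal=cal).reshape(480,640,3)
def save(n,im): cv2.imwrite("pics/"+n,im[...,::-1])
E
python3 - <<'E'
from h import *
print(manip.read_state())
for c in ["scene","top","wrist"]:
    p,d=imaging.snapshot(c); save(c+"0.png",p); np.save("pics/"+c+"0.npy",d)
    cal=imaging.calibration(c); print(c,cal)
E
```

```text
{'t': 0.0, 'qpos': array([-1.13201212e+00,  2.60672796e-01, -1.39393729e-01,  1.17270886e+00,
       -1.52152636e-05,  1.57080024e+00]), 'joint_vel': array([-3.43542599e-04,  3.16342092e-04, -4.30108704e-04,  3.40415496e-04,
       -3.63120891e-05,  8.05423154e-04]), 'joint_torque': array([ 7.51292573e-04, -4.05675888e+01,  2.53924763e+01,  1.86979811e-02,
        1.48305362e-04,  3.04826095e-06]), 'position': array([ 0.2227398 , -0.47463673,  0.23046147]), 'tool_rot': array([-3.06440762e+00, -6.83299072e-01,  6.99469453e-04]), 'ft_force': array([ 0.49621269, -0.29302756,  0.14008461]), 'moment': array([-0.00356817,  0.02137936,  0.03756647]), 'width': 0.0848039139293584}
scene {'mtx': array([[586.73736092,   0.        , 313.20204128],
       [  0.        , 586.73736092, 237.21814278],
       [  0.        ,   0.        ,   1.        ]]), 'R': array([[ 0.67912947, -0.73399733, -0.00557537],
       [-0.36206499, -0.32837321, -0.87239898],
       [ 0.63850772,  0.5944905 , -0.48876266]]), 't': array([-0.46337123,  0.22480877,  0.9159699 ])}
top {'mtx': array([[454.02340871,   0.        , 319.76985901],
       [  0.        , 454.02340871, 237.69353609],
       [  0.        ,   0.        ,   1.        ]]), 'R': array([[-0.00664975, -0.99995167,  0.00724153],
       [-0.98346763,  0.00522929, -0.18100847],
       [ 0.18096186, -0.00832547, -0.98345488]]), 't': array([-0.09612867,  0.57754581,  1.00521233])}
wrist {'mtx': array([[365.29365825,   0.        , 321.854207  ],
       [  0.        , 365.29365825, 243.76935955],
       [  0.        ,   0.        ,   1.        ]]), 'R': array([[ 4.24996072e-01, -9.05194900e-01, -7.29105508e-04],
       [-8.71654022e-01, -4.09465333e-01,  2.69364820e-01],
       [-2.44126204e-01, -1.13843463e-01, -9.63037934e-01]]), 't': array([-0.52436434, -0.03443129,  0.37762826])}
```

View pics/scene0.png

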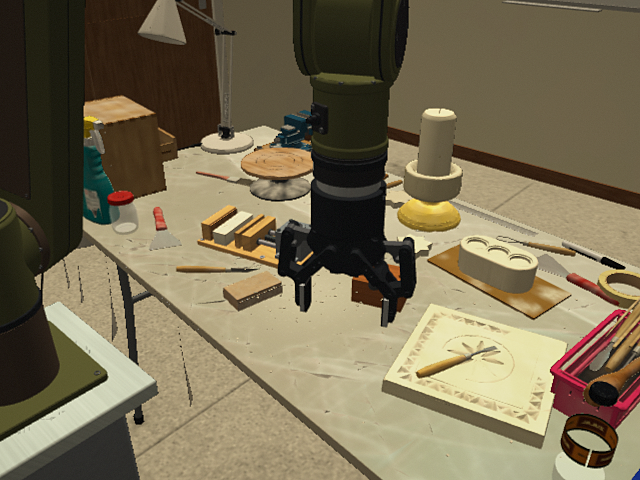

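View pics/top0.png

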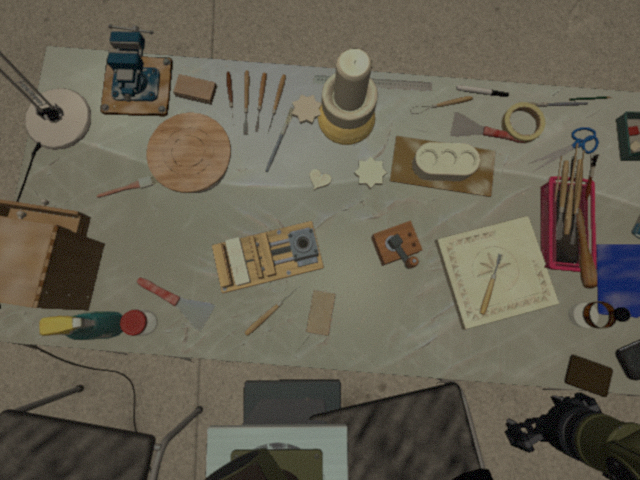

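View pics/wrist0.png

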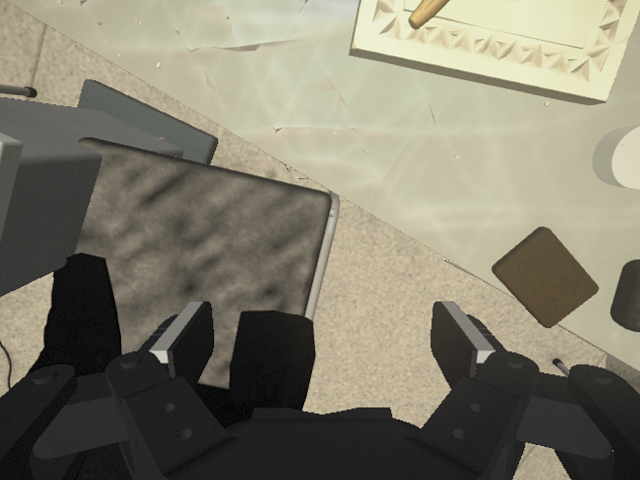

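The top view shows the vice around (270,256) with its boss at (303,243). The key block and crank are at (398,245), with the grip at (410,262). Next I'll measure them using the depth image.

```bash
python3 - <<'E'
from h import *
p,d=imaging.snapshot("top"); C=cloud("top",d)
for n in ["crank","crank_grip","key_block","vice","bore_mouth","jaw","cheek","blank"]:
    r=cut_out("top",n)
    for o in r[:2]:
        m=o["mask"]&(d>0); P=C[m]
        print(n,round(o["p"],2),o["xy"],m.sum(),np.round(np.median(P,0),3),"zq",np.round(np.percentile(P[:,2],[2,50,95]),3))
        if n in("vice","key_block","blank","crank"):
            print("  rect",[np.round(x,4) for x in cv2.minAreaRect((P[:,:2]*1000).astype(np.float32))])
big=cv2.resize(p[190:310,190:450],None,fx=3,fy=3,interpolation=cv2.INTER_CUBIC);save("topz.png",big)
E
```

```text
crank 0.61 [398.5, 250.5] 459 [ 0.547 -0.281  0.083] zq [0.048 0.083 0.119]
  rect [array([ 545.7455, -286.968 ]), array([88.1882, 41.3177]), np.float64(38.8475)]
crank_grip 0.62 [396.5, 247.6] 413 [ 0.547 -0.279  0.085] zq [0.051 0.085 0.119]
key_block 0.91 [402.3, 243.6] 1112 [ 0.568 -0.274  0.049] zq [0.006 0.049 0.052]
  rect [array([ 571.4485, -278.6242]), array([82.7931, 95.4515]), np.float64(20.1331)]
vice 0.96 [276.0, 257.8] 4325 [0.538 0.009 0.028] zq [0.007 0.028 0.069]
  rect [array([541.1008,  27.5124]), array([120.3388, 249.28  ]), np.float64(13.64)]
bore_mouth 0.8 [272.2, 253.9] 4552 [0.537 0.011 0.026] zq [0.001 0.026 0.069]
jaw 0.75 [264.2, 252.4] 1082 [0.542 0.027 0.048] zq [0.009 0.048 0.053]
blank 0.94 [239.4, 261.0] 735 [0.525 0.093 0.041] zq [0.014 0.041 0.044]
  rect [array([525.79  ,  96.7879]), array([110.4943,  38.6486]), np.float64(15.2051)]
```

View pics/topz.png

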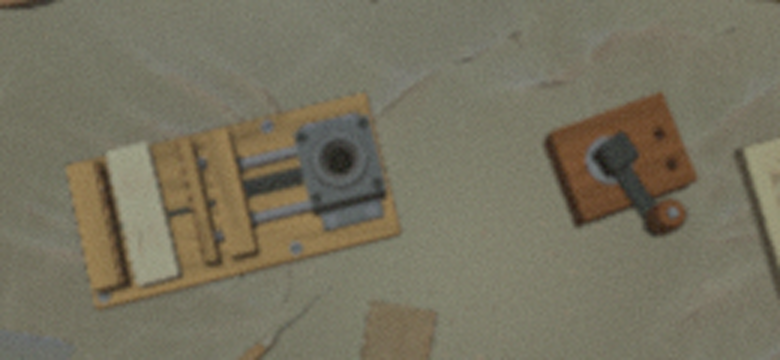

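```bash
cat >> h.py <<'E'
def go(target,yaw=None,st=None):
    """report tool-axis shift (mm) and yaw about tool z (deg) to reach target; yaw= world angle of tool x (deg)"""
    s=st or manip.read_state(); R=Rn.from_rotvec(s["tool_rot"]).as_matrix()
    sh=R.T@(np.array(target)-s["position"])*1000
    y0=np.degrees(np.arctan2(R[1,0],R[0,0]))
    print("pos",np.round(s["position"],4),"yaw",round(y0,2),"tilt",np.round(R[:,2],4),"shift tool mm",np.round(sh,1),"dist",round(np.linalg.norm(sh),1))
    if yaw is not None: print("turn about tool z:",round(-((yaw-y0+180)%360-180),2),"(+ = clockwise)")
    print("q",np.round(s["qpos"],3),"F",np.round(s["ft_force"],2),"M",np.round(s["moment"],3),"w",round(s["width"],4),"t",round(s["t"],2))
E
python3 - <<'E'
from h import *
c=imaging.calibration("wrist"); s=manip.read_state();R=Rn.from_rotvec(s["tool_rot"]).as_matrix()
o=-np.array(c["R"]).T@np.array(c["t"]); print("cam in tool",R.T@(o-s["position"])); print("cam axes in tool",R.T@np.array(c["R"]).T)
d=np.load("pics/top0.npy");C=cloud("top",d)
P=C[215:275,370:430].reshape(-1,3)
for lo,hi in((.112,.125),(.09,.1),(.06,.07)):
    q=P[(P[:,2]>lo)&(P[:,2]<hi)]; print(lo,len(q),q.mean(0),q.min(0),q.max(0))
go([0.52,-0.30,0.30])
E
```

```text
cam in tool [ 6.86521098e-02 -3.92776410e-05 -1.41922557e-01]
cam axes in tool [[ 1.98970072e-04 -9.63033188e-01 -2.69382700e-01]
 [ 9.99999605e-01 -4.17017836e-05  8.87696925e-04]
 [-8.66115339e-04 -2.69382771e-01  9.63032799e-01]]
0.112 80 [ 0.51316526 -0.30047999  0.11775532] [ 0.5021465  -0.31002177  0.11225734] [ 0.52416862 -0.29060145  0.1243327 ]
0.09 120 [ 0.55802667 -0.27161062  0.09403284] [ 0.50200736 -0.30266432  0.09005652] [ 0.57708444 -0.25417677  0.09911341]
0.06 119 [ 0.53728716 -0.28391614  0.06654525] [ 0.50339625 -0.30233318  0.0600892 ] [ 0.56830588 -0.25417761  0.06991254]
pos [ 0.223  -0.4752  0.2313] yaw 25.14 tilt [-0.e+00  1.e-04 -1.e+00] shift tool mm [343.3 -32.5 -68.7] dist 351.6
q [-1.132  0.26  -0.138  1.173  0.     1.571] F [ 0.74 -0.    0.31] M [0.011 0.01  0.007] w 0.0853 t 0.6
```

```bash
python3 - <<'E'
from h import *
go([0.563,-0.268,0.24],32.6)
E
```

```text
pos [ 0.223  -0.4752  0.2313] yaw 25.14 tilt [-0.e+00  1.e-04 -1.e+00] shift tool mm [395.8 -43.2  -8.7] dist 398.2
turn about tool z: -7.46 (+ = clockwise)
q [-1.132  0.26  -0.138  1.173  0.     1.571] F [ 0.74 -0.    0.31] M [0.011 0.01  0.007] w 0.0853 t 0.6
```

```bash
python3 -m pendant '{"xyz":[[0,0,-10],[40,-4,0],[50,-5,0],[50,-5,0],[50,-5,0],[50,-5,0],[50,-5,0],[50,-5,0],[40,-5,0],[16,-4,0],[0,0,0],[0,0,0]],"dr":[[0,0,0],[0,0,0],[0,0,0],[0,0,0],[0,0,0],[0,0,0],[0,0,0],[0,0,0],[0,0,0],[0,0,-7.5],[0,0,0],[0,0,0]],"claw":[100,100,100,100,100,100,100,100,100,100,100,100]}'
python3 - <<'E'
from h import *
go([0.563,-0.268,0.24],32.6)
p,d=imaging.snapshot("wrist"); save("w1.png",p); np.save("pics/w1.npy",d); 
C=cloud("wrist",d)
for n in ["crank","key_block"]:
    for o in cut_out("wrist",n)[:1]: print(n,o["p"],o["xy"],np.round(np.median(C[o["mask"]&(d>0)],0),3))
E
```

```text
t: 2.1
position: [0.5627, -0.2685, 0.2417]
tool_rot: [3.016, 0.879, -0.0]
ft_force: [0.1, 0.2, 0.2]
width: 0.0851
pos [ 0.5627 -0.2685  0.2417] yaw 32.51 tilt [-2.e-04 -4.e-04 -1.e+00] shift tool mm [ 0.5 -0.3  1.7] dist 1.8
turn about tool z: -0.09 (+ = clockwise)
q [-0.445  0.43   0.143  1.284 -0.     2.129] F [0.12 0.23 0.25] M [-0.018  0.055 -0.008] w 0.0851 t 2.1
crank 0.63 [323.7, 246.1] [ 0.544 -0.284  0.093]
key_block 0.8 [346.5, 213.3] [ 0.578 -0.287  0.049]
```

View pics/w1.png

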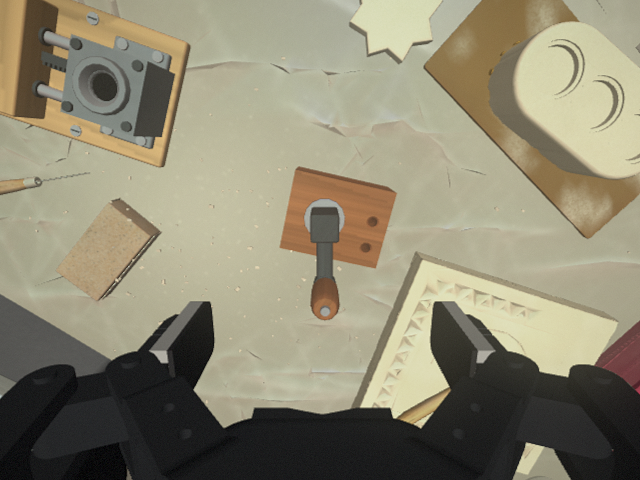

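The wrist view shows the crank hub at (324,225), the grip at (325,300), and the arm running almost straight down the image. The boss is at (102,87).

```bash
python3 - <<'E'
from h import *
d=np.load("pics/w1.npy");C=cloud("wrist",d)
def sel(v0,v1,u0,u1,lo,hi):
    P=C[v0:v1,u0:u1].reshape(-1,3); q=P[(P[:,2]>lo)&(P[:,2]<hi)]; return q
hub=sel(195,250,300,350,.091,.099); grip=sel(270,325,300,350,.112,.125); arm=sel(240,280,310,340,.064,.073);col=sel(190,235,295,350,.0525,.0585)
for n,q in(("hub",hub),("grip",grip),("arm",arm),("collar",col)):
    r=cv2.minAreaRect((q[:,:2]*1000).astype(np.float32)); print(n,len(q),np.round(q.mean(0),4),np.round(r[0],1),np.round(r[1],1),round(r[2],1))
# edges of hub top: pixels
blk=sel(160,270,275,400,.047,.052); r=cv2.minAreaRect((blk[:,:2]*1000).astype(np.float32)); print(r)
boss=sel(50,125,60,145,.0715,.078); print(len(boss),boss.mean(0),cv2.minEnclosingCircle((boss[:,:2]*1000).astype(np.float32)))
h=np.array(cv2.minAreaRect((hub[:,:2]*1000).astype(np.float32))[0]);g=grip[:,:2].mean(0)*1000
print(np.degrees(np.arctan2(*(g-h)[::-1])),np.linalg.norm(g-h))
E
```

```text
hub 825 [ 0.5643 -0.27    0.094 ] [ 563.9 -270.3] [23.8 23.1] 32.5
grip 565 [ 0.5154 -0.3014  0.1177] [ 514.4 -302.2] [20.2 21.9] 27.1
arm 599 [ 0.5338 -0.2897  0.0678] [ 533.3 -290.5] [35.1 16.7] 31.4
collar 423 [ 0.5695 -0.2661  0.0542] [ 566.5 -268.8] [30.7 37. ] 34.4
((567.8147583007812, -281.6568298339844), (75.65142822265625, 95.0240249633789), 19.834684371948242)
1284 [ 0.56256605 -0.06102736  0.07295439] ((562.34423828125, -61.385841369628906), 36.76272201538086)
-147.3876264578574 57.66452963880332
```

```bash
python3 -m pendant '{"xyz":[[0,0,0],[0,0,0],[0,0,0],[0,0,0],[0,0,0],[0,0,0],[0,0,0],[0,0,0],[0,0,0],[0,0,0],[0,0,0],[0,0,0]],"dr":[[0,0,-10.5],[0,0,-10.5],[0,0,-10.5],[0,0,-10.5],[0,0,-10.5],[0,0,-10.5],[0,0,-10.5],[0,0,-10.5],[0,0,-10.5],[0,0,-10.5],[0,0,-10.5],[0,0,-10.5]],"claw":[100,100,100,100,100,100,100,100,100,100,100,100]}'
python3 -m pendant '{"xyz":[[0,0,0],[0,0,0],[0,0,0],[0,0,0],[0,0,0],[0,0,20],[0,0,20],[0,0,0]],"dr":[[0,0,-10.5],[0,0,-10.5],[0,0,-10.5],[0,0,-10.5],[0,0,-10.5],[0,0,-1.5],[0,0,0],[0,0,0]],"claw":[100,100,100,100,100,100,100,100]}'
python3 - <<'E'
from h import *
p,d=imaging.snapshot("wrist"); save("w2.png",p); np.save("pics/w2.npy",d); 
go([0.564,-0.270,0.062],-147.4)
C=cloud("wrist",d)
P=C.reshape(-1,3);P=P[(d.ravel()>0)&(abs(P[:,0]-.564)<.03)&(abs(P[:,1]+.27)<.03)]
hub=P[(P[:,2]>.091)&(P[:,2]<.099)]
print(cv2.minAreaRect((hub[:,:2]*1000).astype(np.float32)),hub[:,2].mean())
E
```

```text
t: 3.75
position: [0.5626, -0.2688, 0.2415]
tool_rot: [0.576, 3.088, -0.0]
ft_force: [0.3, 0.3, 0.1]
width: 0.0857
t: 4.75
position: [0.5615, -0.2681, 0.1999]
tool_rot: [0.88, -3.013, -0.004]
ft_force: [-0.4, -0.1, 0.0]
width: 0.0854
pos [ 0.5623 -0.2684  0.2011] yaw -147.43 tilt [-1.4e-03  6.0e-04 -1.0e+00] shift tool mm [ -0.7  -2.5 139.1] dist 139.1
turn about tool z: -0.03 (+ = clockwise)
q [-0.445  0.443  0.06   1.189 -0.    -1.014] F [ 0.39 -0.14  0.53] M [ 0.041  0.008 -0.061] w 0.0854 t 4.8
((564.9424438476562, -271.3420715332031), (23.847702026367188, 23.64836311340332), 32.972808837890625) 0.09512004256513143
```

View pics/w2.png

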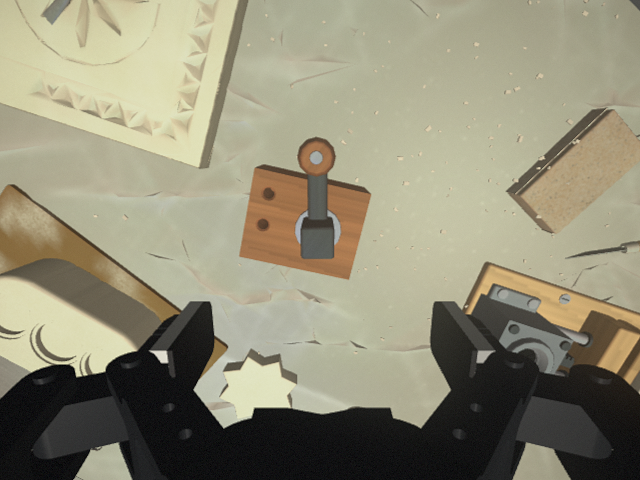

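```bash
python3 -m pendant '{"xyz":[[-0.5,-3,30],[0,0,40],[0,0,35],[0,0,20],[0,0,14],[0,0,0],[0,0,0]],"dr":[[0,0,0],[0,0,0],[0,0,0],[0,0,0],[0,0,0],[0,0,0],[0,0,0]],"claw":[100,100,100,100,100,100,100]}'
python3 - <<'E'
from h import *
go([0.5643,-0.2707,0.062],-147.4)
E
```

```text
t: 5.68
position: [0.5662, -0.2709, 0.0636]
tool_rot: [-0.882, 3.014, -0.002]
ft_force: [0.4, 1.3, 0.6]
width: 0.0857
pos [ 0.5662 -0.2709  0.0636] yaw -147.37 tilt [ 2.e-03 -9.e-04 -1.e+00] shift tool mm [1.5 1.2 1.6] dist 2.5
turn about tool z: 0.03 (+ = clockwise)
q [-0.446  0.539 -0.154  0.875  0.    -1.016] F [0.41 1.28 0.63] M [ 0.016 -0.024 -0.019] w 0.0857 t 5.67
```

```bash
python3 -m pendant '{"xyz":[[0.5,0.3,1],[0,0,0],[0,0,0],[0,0,0],[0,0,0],[0,0,0],[0,0,0],[0,0,0]],"dr":[[0,0,0],[0,0,0],[0,0,0],[0,0,0],[0,0,0],[0,0,0],[0,0,0],[0,0,0]],"claw":[40,0,0,0,0,0,0,0]}'
python3 - <<'E'
from h import *
go([0.5643,-0.2707,0.062],-147.4)
go([0.5643,-0.2707,0.062],-147.4)
p,d=imaging.snapshot("wrist"); save("w3.png",p)
E
```

```text
t: 6.68
position: [0.565, -0.2704, 0.0617]
tool_rot: [-0.883, 3.014, -0.0]
ft_force: [0.6, 0.7, 4.3]
width: 0.0236
pos [ 0.565  -0.2704  0.0617] yaw -147.35 tilt [ 7.e-04 -1.e-04 -1.e+00] shift tool mm [ 0.8  0.1 -0.3] dist 0.9
turn about tool z: 0.05 (+ = clockwise)
q [-0.446  0.54  -0.158  0.872  0.    -1.016] F [0.63 0.66 4.26] M [ 0.183 -0.029  0.007] w 0.0236 t 6.67
pos [ 0.565  -0.2704  0.0617] yaw -147.35 tilt [ 7.e-04 -1.e-04 -1.e+00] shift tool mm [ 0.8  0.1 -0.3] dist 0.9
turn about tool z: 0.05 (+ = clockwise)
q [-0.446  0.54  -0.158  0.872  0.    -1.016] F [0.63 0.66 4.26] M [ 0.183 -0.029  0.007] w 0.0236 t 6.67
```

View pics/w3.png

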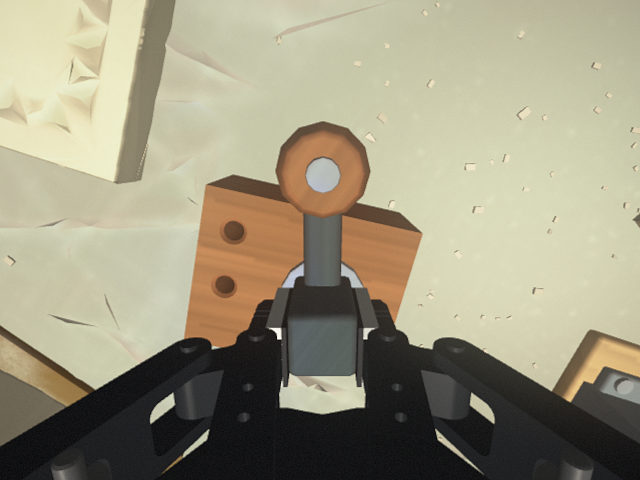

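```bash
python3 -m pendant '{"xyz":[[0,0,-10],[0,0,-20],[0,0,-30],[0,0,-30],[0,0,-30],[0,0,0],[0,0,0]],"dr":[[0,0,0],[0,0,0],[0,0,0],[0,0,0],[0,0,0],[0,0,0],[0,0,0]],"claw":[0,0,0,0,0,0,0]}'
python3 - <<'E'
from h import *
for i in range(3):
    p,d=imaging.snapshot("wrist"); cal=imaging.calibration("wrist"); s=manip.read_state()
    C=cloud("wrist",d,cal); R=Rn.from_rotvec(s["tool_rot"]).as_matrix()
    T=(C-s["position"])@R*1000
    m=(d>0)&(T[...,2]>-36)&(T[...,2]<-29)&(abs(T[...,0])<20)&(abs(T[...,1])<11)
    q=T[m]; print(m.sum(), q.mean(0), q.min(0),q.max(0))
    g=(d>0)&(T[...,2]>-64)&(T[...,2]<-54)&(T[...,0]>40)&(T[...,0]<80)&(abs(T[...,1])<20); q=T[g]; print(" grip",q.mean(0))
save("w4.png",p)
go([0.5625,-0.061,0.182],-10)
E
```

```text
t: 7.6
position: [0.5637, -0.27, 0.1796]
tool_rot: [0.882, -3.013, -0.003]
ft_force: [0.3, 0.0, -4.1]
width: 0.0233
4176 [ 2.31653145e+00 -1.89610800e-02 -3.23130347e+01] [-11.25478428 -10.99941526 -34.18527995] [ 13.84560131  10.99934563 -29.00804916]
 grip [ 6.11459190e+01 -3.11823854e-03 -5.69904608e+01]
4186 [ 2.33729390e+00 -1.26945666e-02 -3.23041111e+01] [-11.15969044 -10.9999513  -34.2189652 ] [ 13.47780727  10.99458142 -29.01028429]
 grip [ 6.11642864e+01 -1.59303338e-02 -5.69916306e+01]
4180 [ 2.31455465e+00 -3.10945940e-02 -3.22875831e+01] [-11.33458329 -10.99548657 -34.55116436] [ 13.38385188  10.99831464 -29.0054635 ]
 grip [ 6.11591703e+01 -2.40975178e-03 -5.69935589e+01]
pos [ 0.5635 -0.2698  0.1793] yaw -147.36 tilt [-0.0035  0.0016 -1.    ] shift tool mm [-111.8  176.4   -2.4] dist 208.9
turn about tool z: -137.36 (+ = clockwise)
q [-0.447  0.458  0.026  1.143 -0.    -1.016] F [ 0.27 -0.53 -3.06] M [-0.008 -0.012 -0.024] w 0.0232 t 7.75
```

View pics/w4.png

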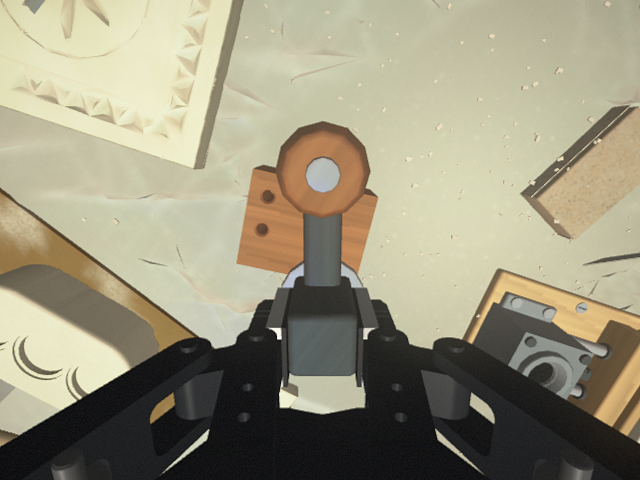

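```bash
python3 -m pendant '{"xyz":[[-5,25,-10],[-6,35,-12],[-6,35,0],[-6,35,0],[0,0,0],[0,0,0],[0,0,0],[0,0,0],[0,0,0],[0,0,0],[0,0,0],[0,0,0]],"dr":[[0,0,0],[0,0,0],[0,0,0],[0,0,0],[0,0,-8],[0,0,-10],[0,0,-10],[0,0,-10],[0,0,-10],[0,0,-10],[0,0,-10],[0,0,-10]],"claw":[0,0,0,0,0,0,0,0,0,0,0,0]}'
python3 -m pendant '{"xyz":[[0,0,0],[0,0,0],[0,0,0],[0,0,0],[0,0,0],[0,0,0],[0,0,0]],"dr":[[0,0,-10],[0,0,-10],[0,0,-10],[0,0,-9.5],[0,0,0],[0,0,0],[0,0,0]],"claw":[0,0,0,0,0,0,0]}'
cat >> h.py <<'E'
def tool_cloud(n):
    p,d=imaging.snapshot("wrist"); cal=imaging.calibration("wrist"); s=manip.read_state()
    save(n,p); C=cloud("wrist",d,cal); R=Rn.from_rotvec(s["tool_rot"]).as_matrix()
    return p,d,C,(C-s["position"])@R*1000,R,s
E
python3 - <<'E'
from h import *
p,d,C,T,R,s=tool_cloud("w5.png"); np.save("pics/w5.npy",C); np.save("pics/w5T.npy",T)
g=(d>0)&(T[...,2]>-64)&(T[...,2]<-54)&(T[...,0]>40)&(T[...,0]<80)&(abs(T[...,1])<20); print(" grip",T[g].mean(0))
go([0.5625,-0.061,0.182],-30)
E
```

```text
t: 9.25
position: [0.513, -0.1474, 0.2031]
tool_rot: [2.589, -1.779, -0.002]
ft_force: [0.4, -0.3, -3.3]
width: 0.0234
t: 10.12
position: [0.5138, -0.1483, 0.2033]
tool_rot: [-3.035, 0.811, 0.0]
ft_force: [0.3, 0.6, -3.5]
width: 0.0233
 grip [ 61.94228656  -0.33886734 -57.02729376]
pos [ 0.5138 -0.1483  0.2033] yaw -29.91 tilt [-2.e-04  1.e-04 -1.e+00] shift tool mm [  -1.4 -100.    21.3] dist 102.2
turn about tool z: 0.09 (+ = clockwise)
q [-0.281  0.29  -0.17   1.111  0.    -2.901] F [ 0.93 -0.41 -3.17] M [ 0.049  0.018 -0.005] w 0.0234 t 10.18
```

View pics/w5.png

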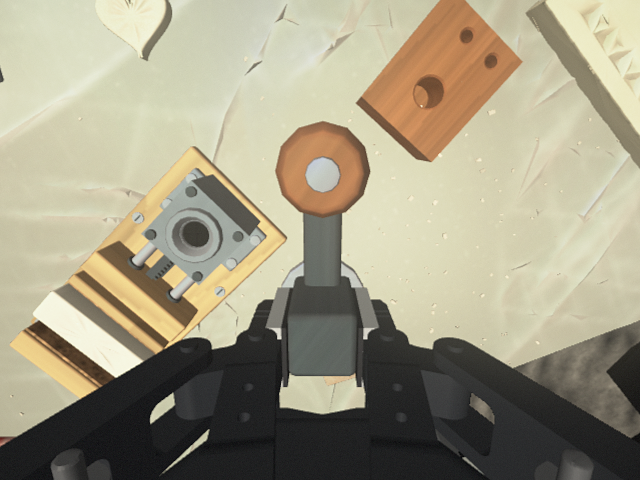

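The boss is clear at (193,235), with the vice lying down and to the left of it. The empty block hole is at (428,92).

```bash
python3 - <<'E'
from h import *
C=np.load("pics/w5.npy");T=np.load("pics/w5T.npy")
sub=(slice(190,285),slice(140,250))
c=C[sub].reshape(-1,3);t=T[sub].reshape(-1,3)
for lo,hi in((.066,.070),(.071,.077)):
    m=(c[:,2]>lo)&(c[:,2]<hi);print(lo,m.sum(),c[m].mean(0))
m=(c[:,2]>.0715)&(c[:,2]<.0765)
q=t[m][:,:2]
c0=np.median(q,0)
for it in range(8):
    r=np.hypot(*(q-c0).T);a=np.arctan2(*(q-c0).T[::-1])
    out=[];inn=[]
    for k in np.linspace(-np.pi,np.pi,37)[:-1]:
        b=(a>=k)&(a<k+np.pi/18)
        if b.sum()>3: 
            i=np.where(b)[0]; out.append(q[i[r[i].argmax()]]); inn.append(q[i[r[i].argmin()]])
    def fit(P):
        P=np.array(P);A=np.c_[2*P,np.ones(len(P))];x=np.linalg.lstsq(A,(P**2).sum(1),rcond=None)[0];return x[:2],np.sqrt(x[2]+x[0]**2+x[1]**2)
    fo,ro=fit(out);fi,ri=fit(inn); c0=(fo+fi)/2
print("outer",fo,ro,"inner",fi,ri,len(out))
R=Rn.from_rotvec(manip.read_state()["tool_rot"]).as_matrix()
s=manip.read_state()
print("world",(R@np.r_[fo,0])[:2]+s["position"][:2],(R@np.r_[fi,0])[:2]+s["position"][:2])
# scene points for vice orientation: base z~.012
E
```

```text
0.066 3216 [ 0.56306183 -0.06220396  0.06741322]
0.071 1364 [ 0.56269083 -0.06111395  0.07282114]
outer [  -1.6267255  -100.41101807] 24.898524854651278 inner [ -1.04112997 -99.80834281] 14.533483090241424 36
world [49.1727794  87.69996278] [49.37986035 86.88555682]
```

```bash
python3 -m pendant '{"xyz":[[-0.5,-25,0],[-1,-40,0],[-1,-35,0],[0,0,20],[0,0,30],[0,0,20],[0,0,0],[0,0,0]],"dr":[[0,0,0],[0,0,0],[0,0,0],[0,0,0],[0,0,0],[0,0,0],[0,0,0],[0,0,0]],"claw":[0,0,0,0,0,0,0,0]}'
python3 - <<'E'
from h import *
p,d,C,T,R,s=tool_cloud("w6.png")
go([0.5614,-0.0607,0.11],-30)
p,d=imaging.snapshot("scene"); save("s6.png",cv2.resize(p[150:350,150:450],None,fx=2.6,fy=2.6))
E
```

```text
t: 11.18
position: [0.5622, -0.0606, 0.1341]
tool_rot: [-3.035, 0.81, -0.002]
ft_force: [1.4, 0.0, -2.8]
width: 0.0233
pos [ 0.5626 -0.0607  0.1345] yaw -29.88 tilt [ 2.2e-03 -2.0e-04 -1.0e+00] shift tool mm [-1.1  0.6 24.5] dist 24.5
turn about tool z: 0.12 (+ = clockwise)
q [-0.107  0.384 -0.217  0.967  0.    -2.728] F [ 0.77 -0.4  -3.61] M [ 0.002  0.005 -0.035] w 0.0233 t 11.22
```

View pics/w6.png

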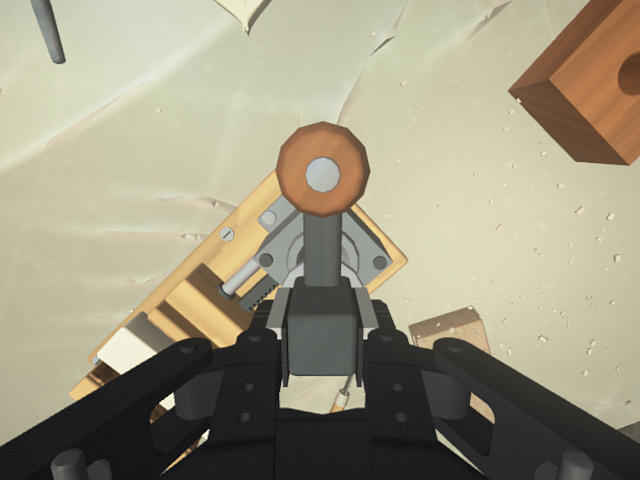

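View pics/s6.png

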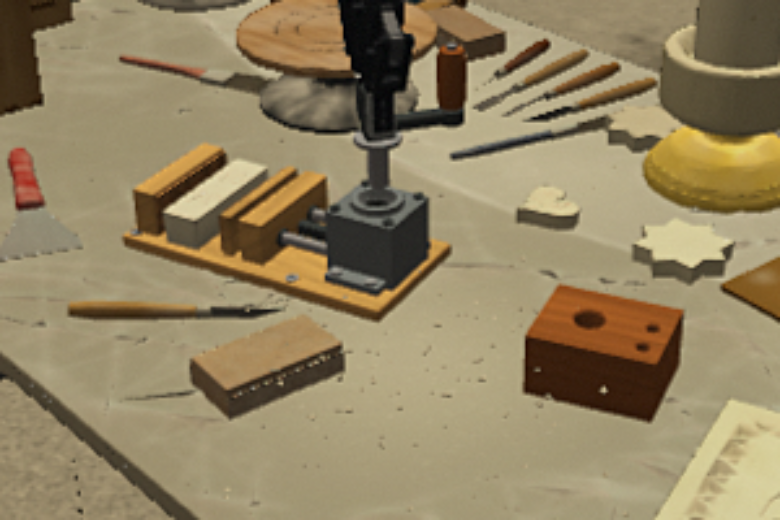

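The shank hangs over the bore in the scene view, at (380,190) in that crop. Now lowering it gently.

```bash
python3 -m pendant '{"xyz":[[0,0,6],[0,0,6],[0,0,6],[0,0,0]],"dr":[[0,0,0],[0,0,0],[0,0,0],[0,0,0]],"claw":[0,0,0,0]}'; python3 -m pendant '{"xyz":[[0,0,5],[0,0,5],[0,0,4],[0,0,0]],"dr":[[0,0,0],[0,0,0],[0,0,0],[0,0,0]],"claw":[0,0,0,0]}'
python3 -m pendant '{"xyz":[[0,0,2],[0,0,0]],"dr":[[0,0,0],[0,0,0]],"claw":[0,0]}'
python3 -m pendant '{"xyz":[[0,0,1],[0,0,0]],"dr":[[0,0,0],[0,0,0]],"claw":[0,0]}'
```

```text
t: 11.78
position: [0.5608, -0.0604, 0.1144]
tool_rot: [3.035, -0.809, -0.003]
ft_force: [-1.0, -0.1, -3.6]
width: 0.023
t: 12.28
position: [0.5612, -0.0605, 0.1008]
tool_rot: [3.035, -0.809, -0.001]
ft_force: [-0.1, 1.1, -3.4]
width: 0.0232
t: 12.52
position: [0.5615, -0.0605, 0.0993]
tool_rot: [-3.036, 0.809, 0.0]
ft_force: [0.1, 0.6, -3.5]
width: 0.023
t: 12.78
position: [0.5615, -0.0605, 0.0983]
tool_rot: [3.036, -0.809, -0.0]
ft_force: [0.3, -0.1, -3.1]
width: 0.0229
```

No lateral contact. Going on in 1 mm steps.

```bash
for i in 1; do python3 -m pendant '{"xyz":[[0,0,1],[0,0,0]],"dr":[[0,0,0],[0,0,0]],"claw":[0,0]}'; done
python3 -m pendant '{"xyz":[[0,0,0.5],[0,0,0]],"dr":[[0,0,0],[0,0,0]],"claw":[0,0]}'
python3 -m pendant '{"xyz":[[0,0,0.5],[0,0,0]],"dr":[[0,0,0],[0,0,0]],"claw":[0,0]}'
```

```text
t: 13.02
position: [0.5615, -0.0605, 0.0972]
tool_rot: [-3.036, 0.809, 0.0]
ft_force: [0.4, 0.2, -3.2]
width: 0.0228
t: 13.28
position: [0.5616, -0.0605, 0.0968]
tool_rot: [3.036, -0.809, -0.0]
ft_force: [-0.4, -0.3, -2.8]
width: 0.023
t: 13.52
position: [0.5617, -0.0605, 0.0966]
tool_rot: [-3.036, 0.809, -0.0]
ft_force: [-0.0, 0.3, -1.5]
width: 0.023
```

```bash
python3 -m pendant '{"xyz":[[0,0,0.5],[0,0,0]],"dr":[[0,0,0],[0,0,0]],"claw":[0,0]}'
python3 -m pendant '{"xyz":[[0,0,0.5],[0,0,0]],"dr":[[0,0,0],[0,0,0]],"claw":[0,0]}'
python3 -m pendant '{"xyz":[[0,0,0.5],[0,0,0]],"dr":[[0,0,0],[0,0,0]],"claw":[0,0]}'
```

```text
t: 13.78
position: [0.5617, -0.0605, 0.0964]
tool_rot: [-3.035, 0.809, -0.001]
ft_force: [-1.4, -0.5, 2.8]
width: 0.0232
t: 14.02
position: [0.5618, -0.0606, 0.0962]
tool_rot: [-3.035, 0.809, -0.001]
ft_force: [-2.3, 0.2, 7.5]
width: 0.0231
t: 14.28
position: [0.5619, -0.0606, 0.0962]
tool_rot: [-3.035, 0.809, -0.002]
ft_force: [-3.1, 0.1, 8.2]
width: 0.0233
```

```bash
python3 -m pendant '{"xyz":[[0,0,0.7],[0,0,0]],"dr":[[0,0,0],[0,0,0]],"claw":[0,0]}'
python3 -m pendant '{"xyz":[[0,0,0],[0,0,0],[0,0,0],[0,0,0]],"dr":[[0,0,3],[0,0,3],[0,0,3],[0,0,0]],"claw":[0,0,0,0]}'
python3 -c "
from h import *
go([.5615,-.0605,.0962],-30)"
```

```text
t: 14.52
position: [0.5619, -0.0606, 0.096]
tool_rot: [-3.035, 0.809, -0.003]
ft_force: [-3.5, 1.0, 11.4]
width: 0.0233
t: 15.02
position: [0.5624, -0.0604, 0.0962]
tool_rot: [-2.962, 1.045, -0.004]
ft_force: [-3.7, 0.8, 11.6]
width: 0.0232
pos [ 0.5624 -0.0604  0.0962] yaw -38.86 tilt [ 2.7e-03  1.0e-04 -1.0e+00] shift tool mm [-0.7  0.6 -0. ] dist 0.9
turn about tool z: -8.86 (+ = clockwise)
q [-0.107  0.415 -0.277  0.876  0.    -2.571] F [-3.72  0.85 11.63] M [0.215 0.896 0.034] w 0.0232 t 15.03
```

```bash
python3 -m pendant '{"xyz":[[-0.3,0.1,0],[0,-0.05,0],[0,-0.05,0],[0,-0.05,0],[0,0,0]],"dr":[[0,0,3],[0,0,3],[0,0,3],[0,0,3],[0,0,0]],"claw":[0,0,0,0,0]}'
python3 -m pendant '{"xyz":[[0,-0.05,0.3],[0,-0.05,0],[0,-0.05,0],[0,-0.05,0],[0,0,0]],"dr":[[0,0,3],[0,0,3],[0,0,3],[0,0,3],[0,0,0]],"claw":[0,0,0,0,0]}'
python3 -c "
from h import *
go([.5615,-.0605,.0962],-30)"
```

```text
t: 15.65
position: [0.5627, -0.0598, 0.0962]
tool_rot: [-2.835, 1.348, -0.004]
ft_force: [-4.0, 1.8, 12.7]
width: 0.0229
t: 16.27
position: [0.5628, -0.0594, 0.0961]
tool_rot: [-2.678, 1.636, -0.004]
ft_force: [-4.3, 3.6, 11.8]
width: 0.0235
pos [ 0.5628 -0.0594  0.0961] yaw -62.84 tilt [ 0.0036  0.0015 -1.    ] shift tool mm [ 0.4  1.6 -0.1] dist 1.7
turn about tool z: -32.84 (+ = clockwise)
q [-1.060e-01  4.150e-01 -2.770e-01  8.750e-01  2.000e-03 -2.151e+00] F [-4.29  3.62 11.75] M [0.578 0.749 0.018] w 0.0235 t 16.27
```

```bash
python3 -m pendant '{"xyz":[[-0.7,0.3,0],[0,0,0]],"dr":[[0,0,0],[0,0,0]],"claw":[0,0]}'
python3 -c "
from h import *
go([.5615,-.0605,.0962],-30)"
python3 -m pendant '{"xyz":[[0,-0.1,0],[0,-0.1,0],[0,-0.1,0],[0,-0.1,0],[0,0,0]],"dr":[[0,0,3],[0,0,3],[0,0,3],[0,0,3],[0,0,0]],"claw":[0,0,0,0,0]}'
python3 -c "
from h import *
go([.5615,-.0605,.0962],-30)"
```

```text
t: 16.52
position: [0.5627, -0.0593, 0.0961]
tool_rot: [-2.679, 1.636, -0.005]
ft_force: [-1.9, 2.0, 12.0]
width: 0.023
pos [ 0.5627 -0.0593  0.0961] yaw -62.84 tilt [ 4.4e-03  6.0e-04 -1.0e+00] shift tool mm [ 0.5  1.6 -0.1] dist 1.7
turn about tool z: -32.84 (+ = clockwise)
q [-1.060e-01  4.140e-01 -2.790e-01  8.730e-01  1.000e-03 -2.151e+00] F [-1.91  1.98 12.01] M [0.354 0.531 0.027] w 0.023 t 16.52
t: 17.15
position: [0.5629, -0.0593, 0.096]
tool_rot: [-2.492, 1.908, -0.005]
ft_force: [-3.3, 0.6, 11.4]
width: 0.0232
pos [ 0.5629 -0.0593  0.096 ] yaw -74.86 tilt [ 4.1e-03  5.0e-04 -1.0e+00] shift tool mm [ 0.8  1.7 -0.2] dist 1.9
turn about tool z: -44.86 (+ = clockwise)
q [-1.050e-01  4.150e-01 -2.780e-01  8.740e-01  1.000e-03 -1.941e+00] F [-3.28  0.58 11.36] M [0.306 0.615 0.097] w 0.0232 t 17.15
```

```bash
python3 -m pendant '{"xyz":[[0,0.3,0.2],[0,0,0],[0,-0.05,0],[0,-0.05,0],[0,0,0]],"dr":[[0,0,3],[0,0,3],[0,0,3],[0,0,3],[0,0,0]],"claw":[0,0,0,0,0]}'
python3 -c "
from h import *
go([.5615,-.0605,.0962],-30)"
python3 -m pendant '{"xyz":[[0,0,0],[0,0,0],[0,-0.05,0],[0,-0.05,0],[0,0,0]],"dr":[[0,0,3],[0,0,3],[0,0,3],[0,0,3],[0,0,0]],"claw":[0,0,0,0,0]}'
python3 -c "
from h import *
go([.5615,-.0605,.0962],-30)"
```

```text
t: 17.77
position: [0.5628, -0.0594, 0.0956]
tool_rot: [-2.279, 2.158, -0.004]
ft_force: [-1.9, 1.1, 9.7]
width: 0.0234
pos [ 0.5628 -0.0594  0.0956] yaw -86.86 tilt [ 4.1e-03  3.0e-04 -1.0e+00] shift tool mm [ 1.   1.4 -0.6] dist 1.8
turn about tool z: -56.86 (+ = clockwise)
q [-1.060e-01  4.150e-01 -2.790e-01  8.720e-01  1.000e-03 -1.731e+00] F [-1.88  1.12  9.69] M [0.279 0.398 0.08 ] w 0.0234 t 17.77
t: 18.4
position: [0.5619, -0.0598, 0.0937]
tool_rot: [-2.044, 2.385, -0.002]
ft_force: [1.0, -0.8, 0.9]
width: 0.0232
pos [ 0.5619 -0.0598  0.0937] yaw -98.82 tilt [ 1.2e-03 -3.0e-04 -1.0e+00] shift tool mm [ 0.8  0.3 -2.5] dist 2.6
turn about tool z: -68.82 (+ = clockwise)
q [-0.106  0.418 -0.281  0.871 -0.    -1.523] F [ 0.97 -0.79  0.95] M [-0.088 -0.067  0.004] w 0.0232 t 18.4
```

It dropped in at a yaw of about -95°. Now pressing it home gently.

```bash
python3 -m pendant '{"xyz":[[0,0,1],[0,0,1],[0,0,0]],"dr":[[0,0,0],[0,0,0],[0,0,0]],"claw":[0,0,0]}'
python3 -m pendant '{"xyz":[[0,0,1],[0,0,1],[0,0,0]],"dr":[[0,0,0],[0,0,0],[0,0,0]],"claw":[0,0,0]}'
python3 -c "
from h import *
go([.5615,-.0605,.0852],-30)"
```

```text
t: 18.77
position: [0.5618, -0.0597, 0.0915]
tool_rot: [-2.043, 2.386, -0.001]
ft_force: [1.5, -0.6, -1.3]
width: 0.0231
t: 19.15
position: [0.5618, -0.0597, 0.0896]
tool_rot: [-2.043, 2.386, -0.001]
ft_force: [2.4, -1.5, -0.6]
width: 0.0233
pos [ 0.5618 -0.0597  0.0896] yaw -98.86 tilt [ 9.e-04 -2.e-04 -1.e+00] shift tool mm [0.8 0.2 4.4] dist 4.4
turn about tool z: -68.86 (+ = clockwise)
q [-0.106  0.421 -0.287  0.862 -0.    -1.522] F [ 2.39 -1.51 -0.58] M [-0.249 -0.689  0.089] w 0.0233 t 19.15
```

```bash
python3 -m pendant '{"xyz":[[0.2,-0.3,1],[0,0,1],[0,0,1],[0,0,0]],"dr":[[0,0,0],[0,0,0],[0,0,0],[0,0,0]],"claw":[0,0,0,0]}'
python3 -m pendant '{"xyz":[[0,0,1],[0,0,0.5],[0,0,0]],"dr":[[0,0,0],[0,0,0],[0,0,0]],"claw":[0,0,0]}'
python3 -c "
from h import *
go([.5615,-.0605,.0852],-30)"
```

```text
t: 19.65
position: [0.5618, -0.0598, 0.0866]
tool_rot: [-2.043, 2.386, -0.0]
ft_force: [2.7, -0.3, 0.9]
width: 0.0233
t: 20.02
position: [0.5618, -0.0598, 0.0856]
tool_rot: [-2.043, 2.386, -0.001]
ft_force: [1.5, -0.6, 5.6]
width: 0.0229
pos [ 0.5618 -0.0598  0.0856] yaw -98.86 tilt [ 8.e-04  1.e-04 -1.e+00] shift tool mm [0.7 0.2 0.4] dist 0.9
turn about tool z: -68.86 (+ = clockwise)
q [-0.106  0.425 -0.292  0.853  0.    -1.522] F [ 1.49 -0.63  5.59] M [-0.065 -0.448  0.038] w 0.0229 t 20.02
```

```bash
python3 -m pendant '{"xyz":[[0,0,0.7],[0,0,0.5],[0,0,0]],"dr":[[0,0,0],[0,0,0],[0,0,0]],"claw":[0,0,0]}'
python3 -c "
from h import *
p,d,C,T,R,s=tool_cloud('w7.png')
np.save('pics/w7.npy',C)
go([.5615,-.0605,.0852],-30)
p,d=imaging.snapshot('top');np.save('pics/t7.npy',cloud('top',d)); save('t7.png',cv2.resize(p[200:300,200:340],None,fx=5,fy=5))
p,d=imaging.snapshot('scene'); save('s7.png',cv2.resize(p[150:350,150:450],None,fx=2.6,fy=2.6))
"
```

```text
t: 20.4
position: [0.5618, -0.0598, 0.0856]
tool_rot: [-2.043, 2.385, -0.002]
ft_force: [-1.4, 1.0, 12.2]
width: 0.0231
pos [ 0.5618 -0.0598  0.0856] yaw -98.86 tilt [ 1.5e-03 -1.0e-04 -1.0e+00] shift tool mm [0.7 0.2 0.4] dist 0.9
turn about tool z: -68.86 (+ = clockwise)
q [-0.106  0.425 -0.293  0.852  0.    -1.522] F [-0.73  0.35 11.64] M [-0.058  0.122  0.053] w 0.0232 t 20.45
```

View pics/w7.png

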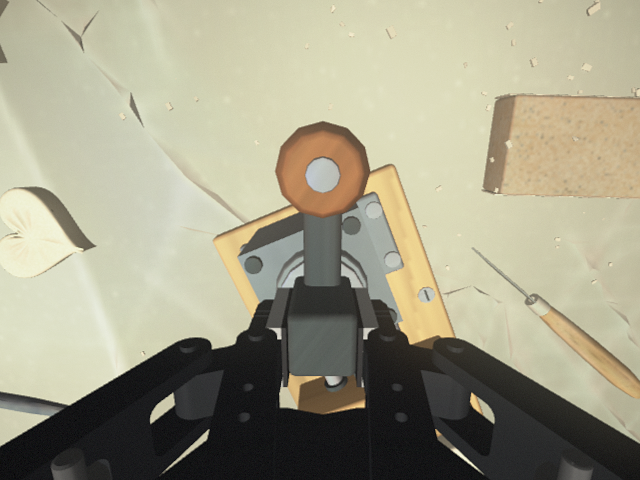

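View pics/t7.png

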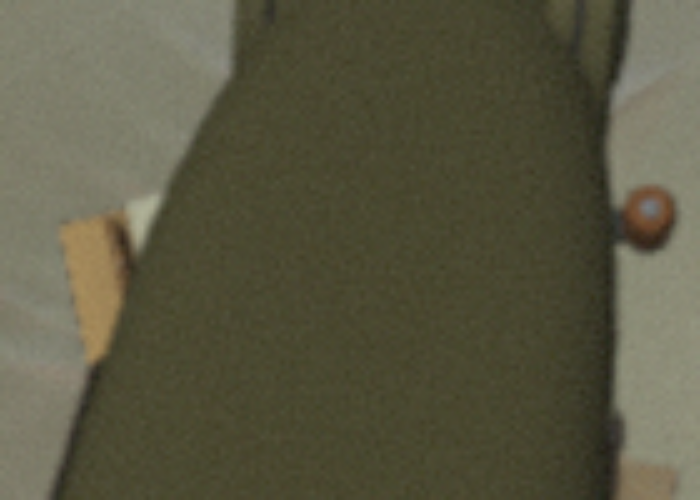

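View pics/s7.png

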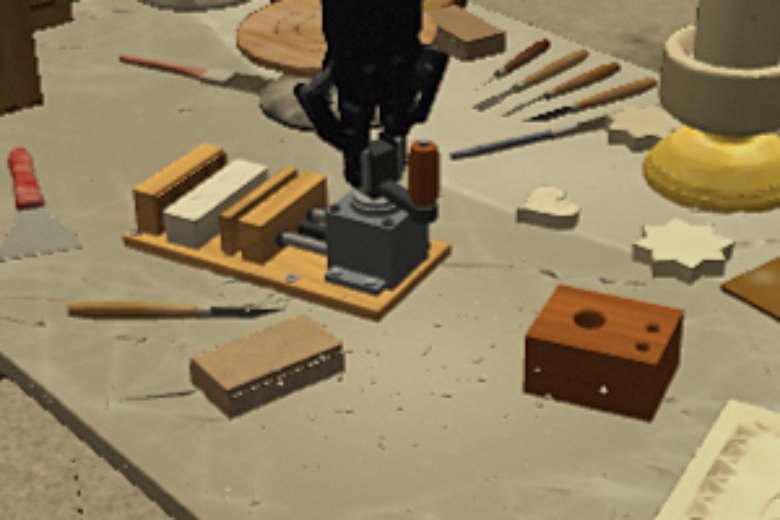

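The crank is home: it hit a hard stop at 10.6 mm and the collar is on the boss. Next I'll work out where the jaw, bar and fence lie along the vice axis.

```bash
python3 -m pendant '{"xyz":[[0,0,-0.8]],"dr":[[0,0,0]],"claw":[0]}'
python3 - <<'E'
from h import *
d=np.load("pics/top0.npy");C=cloud("top",d).reshape(-1,3); C=C[(d.ravel()>0)]
p,ds=imaging.snapshot("scene"); S=cloud("scene",ds).reshape(-1,3); S=S[ds.ravel()>0]
Wc=np.load("pics/w1.npy")
B=np.array([.5622,-.0612])
def rect(C):
    # base outline
    q=C[(np.hypot(C[:,0]-.541,C[:,1]-.0275)<.16)&(C[:,2]>.008)&(C[:,2]<.06)]
    r=cv2.minAreaRect((q[:,:2]*1000).astype(np.float32)); return r
print(rect(C))
for ang in (13.6,):
    a=np.radians(ang); ex=np.array([-np.sin(a),np.cos(a)]);ey=np.array([-np.cos(a),-np.sin(a)])
    for nm,P in(("top",C),("scene",S)):
        x=(P[:,:2]-B)@ex*1000-90; y=(P[:,:2]-B)@ey*1000
        k=(abs(y)<45)&(x>-40)&(x<130)
        print(nm)
        for b in np.arange(-20,126,3.):
            m=k&(x>=b)&(x<b+3)&(P[:,2]>-.005)
            if m.sum(): print(int(b),m.sum(),np.round(np.percentile(P[m,2],[10,50,90])*1000,0),end=" | ")
        print()
E
```

```text
t: 20.68
position: [0.5618, -0.0598, 0.0857]
tool_rot: [-2.043, 2.386, -0.001]
ft_force: [2.1, -0.4, 3.8]
width: 0.0232
((507.15374755859375, 27.170455932617188), (269.4807434082031, 251.7586669921875), 86.2709732055664)
top
-20 49 [ 9. 12. 32.] | -17 42 [10. 13. 28.] | -14 50 [10. 15. 33.] | -11 79 [22. 49. 53.] | -8 52 [49. 51. 53.] | -5 49 [49. 51. 54.] | -2 48 [49. 52. 53.] | 1 49 [47. 50. 53.] | 4 51 [48. 51. 53.] | 7 48 [49. 50. 54.] | 10 25 [46. 50. 53.] | 13 29 [10. 13. 38.] | 16 46 [ 9. 12. 36.] | 19 99 [16. 47. 52.] | 22 49 [49. 51. 53.] | 25 48 [48. 51. 54.] | 28 48 [47. 50. 52.] | 31 6 [46. 47. 49.] | 34 27 [ 9. 11. 13.] | 37 45 [ 9. 11. 14.] | 40 50 [ 7. 11. 14.] | 43 41 [ 8. 11. 13.] | 46 51 [ 8. 11. 14.] | 49 45 [ 8. 11. 13.] | 52 104 [10. 28. 42.] | 55 51 [38. 40. 43.] | 58 51 [39. 41. 43.] | 61 48 [39. 41. 42.] | 64 48 [39. 41. 43.] | 67 50 [38. 41. 43.] | 70 49 [39. 41. 43.] | 73 49 [38. 42. 43.] | 76 48 [39. 40. 44.] | 79 52 [39. 41. 44.] | 82 50 [39. 40. 44.] | 85 26 [38. 41. 43.] | 88 4 [10. 12. 15.] | 91 140 [10. 27. 49.] | 94 55 [47. 50. 53.] | 97 54 [50. 51. 5
[... 508 characters left out ...]
5 [51. 53. 54.] | 25 15 [51. 52. 53.] | 28 12 [50. 51. 52.] | 31 1 [48. 48. 48.] | 34 1 [11. 11. 11.] | 37 1 [14. 14. 14.] | 40 2 [13. 14. 14.] | 43 5 [11. 12. 13.] | 46 7 [12. 14. 38.] | 49 75 [16. 37. 43.] | 52 110 [17. 34. 42.] | 55 34 [41. 42. 44.] | 58 21 [41. 42. 43.] | 61 30 [41. 42. 45.] | 64 25 [41. 42. 43.] | 67 27 [41. 43. 44.] | 70 23 [41. 43. 43.] | 73 26 [41. 42. 44.] | 76 29 [41. 42. 44.] | 79 22 [41. 42. 44.] | 82 23 [41. 42. 43.] | 85 5 [40. 40. 42.] | 88 27 [41. 47. 51.] | 91 127 [37. 44. 52.] | 94 63 [36. 51. 55.] | 97 30 [51. 53. 55.] | 100 28 [53. 54. 55.] | 103 22 [52. 53. 55.] | 106 25 [52. 54. 55.] | 109 27 [52. 54. 55.] | 112 23 [51. 53. 55.] | 115 11 [52. 52. 54.] |
```

```bash
python3 -m pendant '{"xyz":[[0,-0.12,0],[0,-0.12,0],[0,-0.12,0],[0,-0.12,0],[0,0,0]],"dr":[[0,0,8],[0,0,8],[0,0,8],[0,0,8],[0,0,0]],"claw":[0,0,0,0,0]}'
python3 - <<'E'
from h import *
go([.5615,-.0605,.0852],-30)
E
```

```text
t: 21.35
position: [0.5624, -0.0601, 0.0856]
tool_rot: [-1.304, 2.857, -0.001]
ft_force: [2.3, -0.5, 7.5]
width: 0.0228
pos [ 0.5624 -0.0601  0.0856] yaw -130.91 tilt [ 1.3e-03 -1.0e-04 -1.0e+00] shift tool mm [0.9 0.4 0.4] dist 1.1
turn about tool z: -100.91 (+ = clockwise)
q [-0.106  0.426 -0.291  0.853  0.    -0.963] F [ 2.25 -0.48  7.55] M [-0.091 -0.224 -0.047] w 0.0228 t 21.35
```

```bash
cat > prof.py <<'E'
from h import *
import sys
def prof(cam="scene",n=3,B=(.5622,-.0612),ang=13.6,rng=(-16,70),v=True):
    X=[]
    for i in range(n):
        p,ds=imaging.snapshot(cam); S=cloud(cam,ds)
        X.append(S[ds>0])
    P=np.concatenate(X); a=np.radians(ang); ex=np.array([-np.sin(a),np.cos(a)]);ey=np.array([-np.cos(a),-np.sin(a)])
    x=(P[:,:2]-np.array(B))@ex*1000-90; y=(P[:,:2]-np.array(B))@ey*1000
    k=(abs(y)<45)&(P[:,2]>.0465)&(P[:,2]<.058)&(x>-40)&(x<86)
    h,e=np.histogram(x[k],np.arange(-20,86,1.)); print("tops z>.0465:",list(zip(e[h>0].astype(int).tolist(),(h[h>0]).tolist())))
    k=(abs(y)<50)&(P[:,2]>.039)&(P[:,2]<.046)&(x>40)&(x<95)
    h,e=np.histogram(x[k],np.arange(40,95,1.)); print("blank:",list(zip(e[h>0].astype(int).tolist(),(h[h>0]).tolist())))
    save("p_%s_%d.png"%(cam,round(manip.read_state()["t"]*100)),cv2.resize(p[200:270,190:290],None,fx=7,fy=7,interpolation=cv2.INTER_CUBIC) if cam=="scene" else p)
    print("p_%s_%d.png"%(cam,round(manip.read_state()["t"]*100)))
if __name__=="__main__": prof()
E
python3 prof.py
```

```text
Traceback (most recent call last):
  File "prof.py", line 16, in <module>
    if __name__=="__main__": prof()
                             ~~~~^^
  File "prof.py", line 11, in prof
    h,e=np.histogram(x[k],np.arange(-20,86,1.)); print("tops z>.0465:",list(zip(e[h>0].astype(int).tolist(),(h[h>0]).tolist())))
                                                                                ~^^^^^
IndexError: boolean index did not match indexed array along axis 0; size of axis is 106 but size of corresponding boolean axis is 105
```

```bash
sed -i 's/e\[h>0\]/e[:-1][h>0]/g' prof.py; python3 prof.py
```

```text
tops z>.0465: [(-11, 1), (-10, 6), (-9, 35), (-8, 67), (-7, 64), (-6, 54), (-5, 37), (-4, 21), (-3, 28), (-2, 28), (-1, 32), (0, 35), (1, 27), (2, 20), (3, 32), (4, 21), (5, 26), (6, 37), (7, 33), (8, 22), (9, 23), (10, 30), (11, 26), (12, 21), (13, 18), (14, 7), (15, 4), (16, 1), (18, 2), (19, 5), (20, 8), (21, 44), (22, 53), (23, 59), (24, 62), (25, 35), (26, 21), (27, 27), (28, 28), (29, 28), (30, 21), (31, 20), (32, 12), (33, 5), (34, 7), (35, 5), (36, 1)]
blank: [(48, 3), (49, 15), (50, 24), (51, 41), (52, 43), (53, 38), (54, 44), (55, 26), (56, 30), (57, 35), (58, 22), (59, 36), (60, 28), (61, 29), (62, 31), (63, 23), (64, 31), (65, 31), (66, 33), (67, 36), (68, 28), (69, 25), (70, 24), (71, 28), (72, 27), (73, 27), (74, 34), (75, 32), (76, 29), (77, 21), (78, 28), (79, 31), (80, 31), (81, 20), (82, 32), (83, 20), (84, 20), (85, 8), (86, 8), (87, 2), (88, 4), (89, 11), (90, 25), (91, 45), (92, 63), (93, 47)]
p_scene_2165.png
```

View pics/p_scene_2165.png

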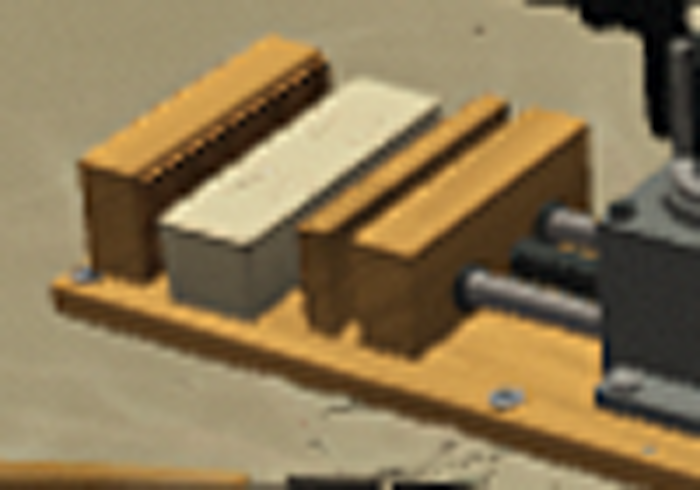

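The jaw is following and has moved about 3 mm. Keep winding.

```bash
python3 -m pendant '{"xyz":[[0,-0.12,0],[0,-0.12,0],[0,-0.12,0],[0,-0.12,0],[0,-0.12,0],[0,-0.12,0],[0,-0.12,0]],"dr":[[0,0,8],[0,0,8],[0,0,8],[0,0,8],[0,0,8],[0,0,8],[0,0,8]],"claw":[0,0,0,0,0,0,0]}'
python3 - <<'E'
from h import *
go([.5615,-.0605,.0852],-30)
E
```

```text
t: 22.52
position: [0.5627, -0.0609, 0.0856]
tool_rot: [0.194, 3.134, -0.001]
ft_force: [0.5, -1.4, 8.7]
width: 0.0234
pos [ 0.5627 -0.0609  0.0856] yaw 172.92 tilt [ 1.2e-03 -6.0e-04 -1.0e+00] shift tool mm [1.3 0.3 0.4] dist 1.4
turn about tool z: -157.08 (+ = clockwise)
q [-0.108  0.427 -0.29   0.853 -0.     0.016] F [ 0.49 -1.38  8.7 ] M [-0.15  -0.207  0.257] w 0.0234 t 22.52
```

```bash
python3 -m pendant '{"xyz":[[0,-0.12,0],[0,-0.12,0],[0,-0.12,0],[0,-0.12,0],[0,-0.12,0],[0,-0.12,0],[0,-0.12,0]],"dr":[[0,0,8],[0,0,8],[0,0,8],[0,0,8],[0,0,8],[0,0,8],[0,0,8]],"claw":[0,0,0,0,0,0,0]}'
python3 -c "
from h import *
go([.5615,-.0605,.0852],-30)"; python3 prof.py
```

```text
t: 23.4
position: [0.5621, -0.0617, 0.0856]
tool_rot: [1.643, 2.676, -0.0]
ft_force: [0.8, -1.4, 7.5]
width: 0.0233
pos [ 0.5621 -0.0617  0.0856] yaw 116.91 tilt [ 9.e-04 -7.e-04 -1.e+00] shift tool mm [ 1.4 -0.   0.4] dist 1.4
turn about tool z: 146.91 (+ = clockwise)
q [-0.109  0.426 -0.291  0.853 -0.001  0.992] F [ 0.84 -1.41  7.47] M [-0.223 -0.108  0.314] w 0.0233 t 23.4
tops z>.0465: [(5, 5), (6, 11), (7, 46), (8, 57), (9, 46), (10, 39), (11, 19), (12, 24), (13, 27), (14, 31), (15, 18), (16, 35), (17, 25), (18, 17), (19, 24), (20, 29), (21, 26), (22, 24), (23, 27), (24, 19), (25, 28), (26, 30), (27, 29), (28, 18), (29, 12), (30, 6), (34, 2), (35, 5), (36, 24), (37, 52), (38, 75), (39, 62), (40, 40), (41, 33), (42, 31), (43, 32), (44, 24), (45, 16), (46, 18), (47, 8), (48, 13), (49, 3), (50, 3), (51, 2), (52, 2), (73, 1)]
blank: [(40, 15), (41, 3), (42, 1), (44, 1), (45, 2), (46, 3), (47, 1), (48, 1), (50, 2), (52, 1), (55, 4), (56, 5), (57, 4), (58, 16), (59, 10), (60, 25), (61, 23), (62, 22), (63, 36), (64, 37), (65, 21), (66, 23), (67, 38), (68, 26), (69, 23), (70, 32), (71, 29), (72, 30), (73, 32), (74, 30), (75, 24), (76, 36), (77, 27), (78, 34), (79, 22), (80, 21), (81, 34), (82, 31), (83, 21), (84, 16), (85, 12), (86, 5), (87, 1), (88, 3), (89, 4), (90, 39), (91, 53), (92, 49), (93, 55)]
p_scene_2355.png
```

```bash
python3 -m pendant '{"xyz":[[0,-0.12,0],[0,-0.12,0],[0,-0.12,0],[0,-0.12,0],[0,-0.12,0]],"dr":[[0,0,8],[0,0,8],[0,0,8],[0,0,8],[0,0,8]],"claw":[0,0,0,0,0]}'
python3 -c "
from h import *
go([.5615,-.0605,.0852],-30)"; python3 prof.py
```

```text
t: 24.18
position: [0.5615, -0.0618, 0.0856]
tool_rot: [2.459, 1.953, 0.0]
ft_force: [1.0, -1.4, 8.0]
width: 0.0232
pos [ 0.5615 -0.0618  0.0856] yaw 76.91 tilt [ 7.e-04 -6.e-04 -1.e+00] shift tool mm [ 1.3 -0.2  0.4] dist 1.4
turn about tool z: 106.91 (+ = clockwise)
q [-1.09e-01  4.25e-01 -2.92e-01  8.53e-01 -1.00e-03  1.69e+00] F [ 0.98 -1.38  7.97] M [-0.151 -0.034  0.298] w 0.0232 t 24.18
tops z>.0465: [(11, 20), (12, 31), (13, 56), (14, 64), (15, 45), (16, 48), (17, 35), (18, 26), (19, 29), (20, 31), (21, 21), (22, 30), (23, 21), (24, 26), (25, 32), (26, 26), (27, 27), (28, 26), (29, 35), (30, 29), (31, 20), (32, 27), (33, 19), (34, 18), (35, 7), (36, 6), (37, 2), (40, 2), (41, 8), (42, 31), (43, 63), (44, 54), (45, 52), (46, 38), (47, 39), (48, 28), (49, 23), (50, 26), (51, 23), (52, 15), (53, 14), (54, 5), (55, 2), (56, 1), (57, 2)]
blank: [(41, 1), (42, 3), (43, 16), (44, 18), (45, 25), (46, 12), (47, 2), (49, 2), (51, 1), (52, 1), (56, 4), (58, 1), (59, 2), (60, 3), (61, 2), (62, 5), (63, 1), (64, 16), (65, 19), (66, 26), (67, 20), (68, 27), (69, 21), (70, 28), (71, 38), (72, 29), (73, 29), (74, 25), (75, 25), (76, 39), (77, 26), (78, 23), (79, 28), (80, 31), (81, 28), (82, 27), (83, 23), (84, 34), (85, 29), (86, 28), (87, 26), (88, 23), (89, 8), (90, 25), (91, 47), (92, 61), (93, 57)]
p_scene_2432.png
```

```bash
python3 -m pendant '{"xyz":[[0,-0.12,0],[0,-0.05,0],[0,0,0]],"dr":[[0,0,8],[0,0,4],[0,0,0]],"claw":[0,0,0]}'
python3 -c "
from h import *
go([.5615,-.0605,.0852],-30)"; python3 prof.py
```

```text
t: 24.7
position: [0.5613, -0.0617, 0.0856]
tool_rot: [2.647, 1.69, 0.001]
ft_force: [0.4, -1.3, 8.6]
width: 0.0232
pos [ 0.5613 -0.0617  0.0856] yaw 65.11 tilt [ 7.e-04 -4.e-04 -1.e+00] shift tool mm [ 1.2 -0.3  0.4] dist 1.3
turn about tool z: 95.11 (+ = clockwise)
q [-0.109  0.425 -0.293  0.853 -0.     1.896] F [ 0.38 -1.33  8.59] M [-0.136 -0.091  0.014] w 0.0232 t 24.7
tops z>.0465: [(11, 1), (12, 4), (13, 15), (14, 42), (15, 74), (16, 54), (17, 47), (18, 31), (19, 26), (20, 33), (21, 26), (22, 27), (23, 23), (24, 29), (25, 26), (26, 23), (27, 31), (28, 30), (29, 32), (30, 21), (31, 33), (32, 30), (33, 22), (34, 19), (35, 23), (36, 16), (37, 7), (38, 2), (39, 1), (41, 3), (42, 8), (43, 15), (44, 36), (45, 65), (46, 55), (47, 49), (48, 35), (49, 29), (50, 27), (51, 26), (52, 26), (53, 20), (54, 10), (55, 16), (56, 7), (57, 5), (58, 1), (59, 1), (84, 1)]
blank: [(44, 9), (45, 15), (46, 20), (47, 13), (48, 10), (49, 3), (51, 2), (53, 1), (54, 1), (56, 4), (58, 1), (59, 4), (60, 1), (63, 2), (64, 6), (65, 8), (66, 9), (67, 21), (68, 19), (69, 35), (70, 24), (71, 36), (72, 34), (73, 31), (74, 25), (75, 26), (76, 20), (77, 24), (78, 25), (79, 43), (80, 26), (81, 30), (82, 37), (83, 19), (84, 26), (85, 28), (86, 29), (87, 23), (88, 32), (89, 23), (90, 33), (91, 35), (92, 45), (93, 44)]
p_scene_2485.png
```

```bash
ls pics | grep p_scene | tail -1
```

```text
p_scene_2485.png
```

View pics/p_scene_2485.png

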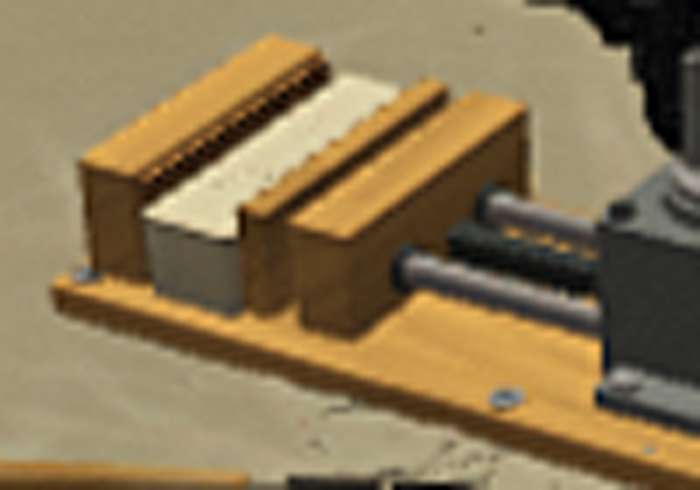

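The bar is now pushed nearly against the fence, with the cheek touching it. I'll wind on in small steps and watch the torque.

```bash
python3 -m pendant '{"xyz":[[0,0,0],[0,0,0]],"dr":[[0,0,4],[0,0,4]],"claw":[0,0]}'
python3 -c "
from h import *
go([.5615,-.0605,.0852],-30)"
python3 -m pendant '{"xyz":[[0,-0.05,0],[0,-0.05,0]],"dr":[[0,0,4],[0,0,4]],"claw":[0,0]}'
python3 -c "
from h import *
go([.5615,-.0605,.0852],-30)";python3 prof.py
```

```text
t: 25.1
position: [0.5612, -0.0616, 0.0856]
tool_rot: [2.76, 1.5, 0.0]
ft_force: [0.2, -0.9, 8.0]
width: 0.0228
pos [ 0.5612 -0.0616  0.0856] yaw 57.05 tilt [ 5.e-04 -4.e-04 -1.e+00] shift tool mm [ 1.1 -0.3  0.4] dist 1.3
turn about tool z: 87.05 (+ = clockwise)
q [-0.109  0.425 -0.293  0.853 -0.     2.037] F [ 0.21 -0.9   8.03] M [-0.122  0.007  0.306] w 0.0228 t 25.1
t: 25.35
position: [0.5611, -0.0616, 0.0856]
tool_rot: [2.858, 1.304, 0.0]
ft_force: [0.9, 0.2, 8.2]
width: 0.0231
pos [ 0.5611 -0.0616  0.0856] yaw 49.06 tilt [ 5.e-04 -4.e-04 -1.e+00] shift tool mm [ 1.1 -0.4  0.4] dist 1.2
turn about tool z: 79.06 (+ = clockwise)
q [-0.109  0.425 -0.293  0.853 -0.     2.176] F [0.86 0.16 8.25] M [-0.122 -0.078  0.421] w 0.0231 t 25.35
tops z>.0465: [(14, 3), (15, 19), (16, 32), (17, 63), (18, 66), (19, 46), (20, 41), (21, 25), (22, 22), (23, 33), (24, 26), (25, 22), (26, 33), (27, 25), (28, 22), (29, 25), (30, 33), (31, 30), (32, 23), (33, 24), (34, 29), (35, 29), (36, 26), (37, 17), (38, 15), (39, 12), (40, 1), (43, 9), (44, 28), (45, 50), (46, 71), (47, 52), (48, 44), (49, 23), (50, 25), (51, 27), (52, 30), (53, 21), (54, 17), (55, 12), (56, 3), (57, 6), (58, 4), (59, 3)]
blank: [(43, 1), (44, 1), (45, 4), (46, 14), (47, 14), (48, 5), (49, 7), (50, 1), (53, 1), (54, 1), (56, 3), (57, 2), (58, 2), (60, 2), (61, 2), (62, 2), (63, 2), (64, 3), (65, 5), (66, 6), (67, 19), (68, 25), (69, 26), (70, 34), (71, 20), (72, 35), (73, 31), (74, 29), (75, 20), (76, 29), (77, 31), (78, 32), (79, 23), (80, 36), (81, 24), (82, 27), (83, 31), (84, 28), (85, 28), (86, 28), (87, 34), (88, 26), (89, 29), (90, 39), (91, 43), (92, 36), (93, 40)]
p_scene_2550.png
```

```bash
python3 -m pendant '{"xyz":[[0,-0.05,0],[0,-0.05,0]],"dr":[[0,0,4],[0,0,4]],"claw":[0,0]}'
python3 -c "
from h import *
go([.5615,-.0605,.0852],-30)";python3 prof.py
```

```text
t: 25.75
position: [0.561, -0.0615, 0.0856]
tool_rot: [2.942, 1.102, 0.0]
ft_force: [-0.0, -1.6, 9.4]
width: 0.0232
pos [ 0.561  -0.0615  0.0856] yaw 41.07 tilt [ 4.e-04 -3.e-04 -1.e+00] shift tool mm [ 1.  -0.4  0.4] dist 1.2
turn about tool z: 71.07 (+ = clockwise)
q [-0.109  0.425 -0.293  0.853 -0.     2.316] F [-0.01 -1.61  9.4 ] M [-0.097 -0.012  0.411] w 0.0232 t 25.75
tops z>.0465: [(15, 3), (16, 11), (17, 30), (18, 83), (19, 58), (20, 46), (21, 40), (22, 32), (23, 25), (24, 22), (25, 27), (26, 31), (27, 29), (28, 34), (29, 27), (30, 25), (31, 31), (32, 25), (33, 24), (34, 29), (35, 20), (36, 27), (37, 28), (38, 15), (39, 11), (40, 8), (41, 5), (42, 1), (43, 5), (44, 22), (45, 43), (46, 65), (47, 57), (48, 47), (49, 26), (50, 27), (51, 26), (52, 25), (53, 20), (54, 24), (55, 11), (56, 5), (57, 4), (58, 7), (60, 1)]
blank: [(40, 2), (41, 1), (43, 1), (44, 1), (45, 5), (46, 3), (47, 3), (48, 9), (49, 3), (51, 2), (54, 3), (55, 1), (56, 3), (57, 4), (59, 1), (60, 1), (62, 3), (63, 3), (64, 3), (65, 7), (66, 9), (67, 12), (68, 32), (69, 26), (70, 30), (71, 32), (72, 25), (73, 31), (74, 31), (75, 25), (76, 31), (77, 31), (78, 32), (79, 25), (80, 34), (81, 19), (82, 28), (83, 32), (84, 30), (85, 32), (86, 24), (87, 25), (88, 28), (89, 29), (90, 39), (91, 44), (92, 36), (93, 40)]
p_scene_2590.png
```

```bash
python3 -m pendant '{"xyz":[[0,0,0],[0,0,0],[0,0,-0.3]],"dr":[[0,0,4],[0,0,0],[0,0,0]],"claw":[0,0,0]}'
python3 -m pendant '{"xyz":[[0,0,0],[0,0,0],[0,0,0],[0,0,0],[0,0,0],[0,0,0],[0,0,-10],[0,0,-30],[0,0,-40],[0,0,-20],[0,0,0],[0,0,0]],"dr":[[0,0,0],[0,0,0],[0,0,0],[0,0,0],[0,0,0],[0,0,0],[0,0,0],[0,0,0],[0,0,0],[0,0,0],[0,0,0],[0,0,0]],"claw":[60,100,100,100,100,100,100,100,100,100,100,100]}'
python3 -c "
from h import *
p,d,C,T,R,s=tool_cloud('w8.png');np.save('pics/w8.npy',C)
go([.55,.0,.3],-30)
p,d=imaging.snapshot('scene'); save('s8.png',cv2.resize(p[150:350,150:450],None,fx=2.6,fy=2.6))"
```

```text
t: 26.28
position: [0.5609, -0.0614, 0.0856]
tool_rot: [2.978, 1.001, 0.0]
ft_force: [1.3, -0.9, 5.3]
width: 0.0233
t: 27.78
position: [0.5604, -0.0613, 0.1844]
tool_rot: [-2.978, -1.0, 0.002]
ft_force: [0.8, -0.5, -0.4]
width: 0.0855
pos [ 0.5601 -0.0613  0.1839] yaw 37.14 tilt [-2.1e-03  2.0e-04 -1.0e+00] shift tool mm [  28.8  -55.1 -116. ] dist 131.7
turn about tool z: 67.14 (+ = clockwise)
q [-0.109  0.35  -0.133  1.089  0.     2.384] F [ 0.06 -0.33 -0.17] M [-0.021  0.043 -0.043] w 0.0856 t 27.82
```

View pics/w8.png

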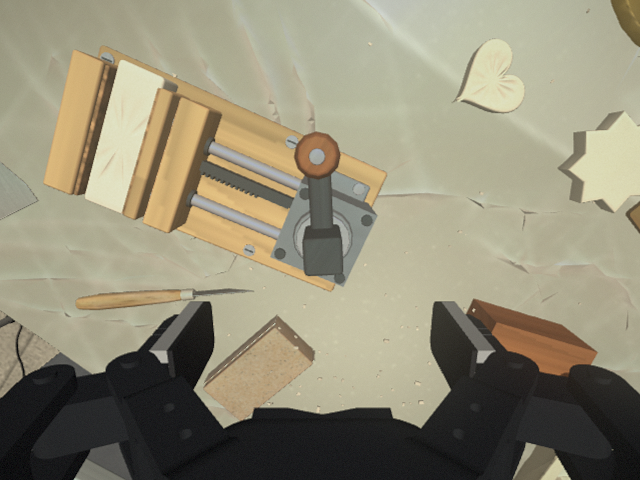

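View pics/s8.png

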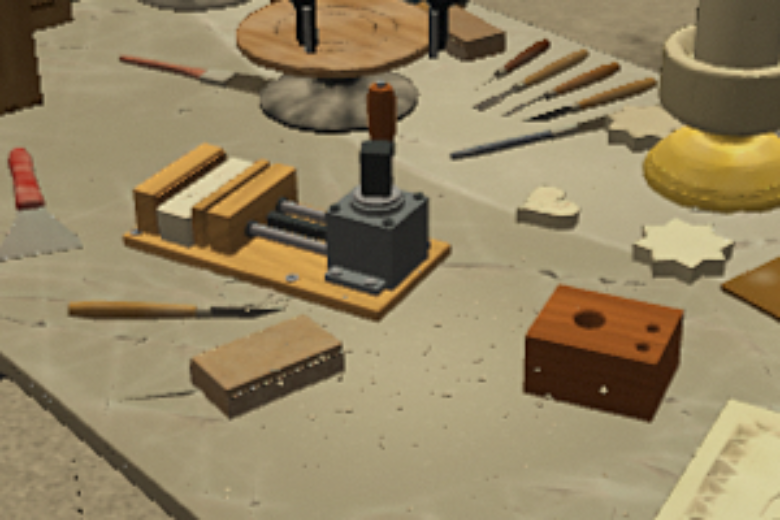

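```bash
python3 -c "
from h import *
go([.533,.06,.18],17)"
```

```text
pos [ 0.56   -0.0613  0.1837] yaw 37.14 tilt [-2.5e-03  3.0e-04 -1.0e+00] shift tool mm [  51.7 -113.     3.8] dist 124.3
turn about tool z: 20.14 (+ = clockwise)
q [-0.109  0.35  -0.133  1.089  0.     2.384] F [-1.    0.07  0.6 ] M [-0.007 -0.002 -0.019] w 0.0853 t 27.88
```

```bash
python3 -m pendant '{"xyz":[[10,-25,0],[15,-35,0],[15,-35,0],[11,-18,0],[0,0,0],[0,0,0],[0,0,0],[0,0,0]],"dr":[[0,0,0],[0,0,0],[0,0,0],[0,0,0],[0,0,10],[0,0,10],[0,0,0],[0,0,0]],"claw":[100,100,100,100,100,100,100,100]}'
python3 - <<'E'
from h import *
go([.533,.06,.18],17)
a=np.radians(13.6); ex=np.array([-np.sin(a),np.cos(a)]);ey=np.array([-np.cos(a),-np.sin(a)]);B=np.array([.5622,-.0612])
XX=[]
for i in range(3):
    p,d,C,T,R,s=tool_cloud('w9.png'); XX.append(C[d>0])
P=np.concatenate(XX)
x=(P[:,:2]-B)@ex*1000-90; y=(P[:,:2]-B)@ey*1000
np.save("pics/w9p.npy",np.c_[x,y,P[:,2]*1000])
for y0 in(-40,-20,0,20):
    k=(y>y0)&(y<y0+20)&(x>0)&(x<125)
    out=[]
    for b in np.arange(8,118,1.):
        m=k&(x>=b)&(x<b+1); out.append(int(np.median(P[m,2])*1000) if m.sum()>3 else -1)
    print(y0,"from x=8:",out)
E
```

```text
t: 28.88
position: [0.5331, 0.0594, 0.1844]
tool_rot: [-3.106, -0.472, 0.002]
ft_force: [1.2, 0.8, -0.0]
width: 0.0852
pos [0.5331 0.0594 0.1844] yaw 17.27 tilt [-1.2e-03 -1.0e-04 -1.0e+00] shift tool mm [ 0.1 -0.6  4.4] dist 4.4
turn about tool z: 0.27 (+ = clockwise)
q [ 0.111  0.304 -0.201  1.067 -0.     2.951] F [ 1.18  0.82 -0.  ] M [-0.034  0.017 -0.035] w 0.0852 t 28.88
-40 from x=8: [265, 265, 263, 276, 280, 281, 280, 280, 280, 280, 280, 279, 279, 279, 279, 280, 280, 281, 282, 52, 51, 51, 51, 51, 51, 51, 51, 51, 51, 51, 51, 51, 51, 50, 36, 37, 38, 38, 48, 51, 52, 52, 51, 51, 51, 51, 51, 51, 49, 49, 49, 41, 40, 40, 41, 41, 41, 41, 41, 41, 41, 41, 40, 40, 41, 41, 41, 41, 41, 41, 40, 40, 40, 40, 41, 41, 41, 41, 41, 41, 41, 41, 41, 40, 44, 49, 49, 50, 51, 52, 52, 52, 52, 52, 52, 52, 52, 52, 52, 52, 52, 52, 52, 52, 52, 52, 52, 52, 51, 50]
-20 from x=8: [271, 271, 271, 272, 271, 272, 271, 271, 270, 265, 264, 263, 263, 263, 264, 265, 266, 267, 267, 267, 267, 267, 267, 268, 268, 268, 268, 268, 268, 268, 268, 268, 267, 268, 267, 268, 268, 268, 267, 268, 269, 275, 276, 277, 277, 276, 2
[... 547 characters left out ...]
41, 41, 41, 41, 41, 41, 263, 263, 264, 41, 42, 213, 215, 214, 42, 42, 42, 252, 251, 250, 248, 248, 248, 248, 249, 249, 250, 250, 250, 251, 252, 252, 252, 253, 253, 253, 254, 254, 254, 253, 253, 252, 52, 52, 52, 52, 52, 52, 52, 52, 52, 52, 51, 50]
20 from x=8: [12, 12, 12, 12, 12, 12, 12, 30, 31, 34, 34, 49, 50, 51, 51, 51, 51, 51, 51, 51, 51, 51, 51, 51, 51, 51, 51, 51, 51, 51, 51, 51, 51, 49, 35, 32, 30, 35, 37, 50, 51, 51, 51, 51, 51, 51, 51, 51, 49, 49, 49, 41, 41, 41, 41, 41, 41, 41, 41, 41, 41, 41, 40, 40, 41, 41, 41, 41, 41, 41, 41, 40, 41, 41, 41, 41, 41, 41, 41, 41, 41, 41, 41, 41, 45, 49, 50, 50, 52, 52, 52, 52, 52, 52, 52, 52, 52, 52, 52, 52, 52, 52, 52, 52, 52, 52, 52, 52, 51, 51]
```

View pics/w9.png

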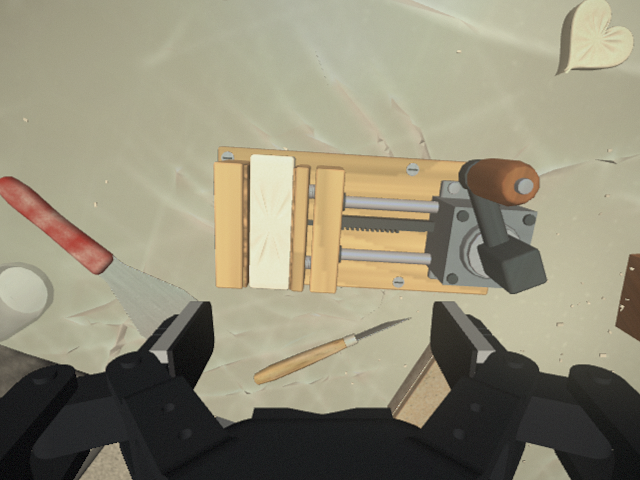

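```bash
python3 - <<'E'
import numpy as np
D=np.load("pics/w9p.npy");x,y,z=D.T
for a,b in((-45,-25),(5,25),(25,45)):
    k=(y>a)&(y<b)
    def edges(lo,hi,zl,zh):
        m=k&(x>lo)&(x<hi)&(z>zl)&(z<zh); n=m.sum()
        # robust edges: per-row extents
        ys=np.floor((y[m]-a)/1.0); mn=[];mx=[]
        for q in np.unique(ys):
            w=x[m][ys==q]
            if len(w)>8: mn.append(np.percentile(w,1.5));mx.append(np.percentile(w,98.5))
        return np.median(mn),np.median(mx)
    j=edges(10,44.5,47,58);c=edges(43.5,60,46,58);f=edges(89,125,46,58);bl=edges(58,95,38.5,43.5)
    print("jaw",np.round(j,2),"cheek",np.round(c,2),"blank",np.round(bl,2),"fence",np.round(f,2),"comp by centres",round(24.5-((c[0]+c[1])/2-(j[0]+j[1])/2),2),"gap",round(c[0]-j[1],2), "face-jawrear comp",round(42-(c[1]-j[0]),2))
E
```

```text
jaw [20.23 41.42] cheek [46.97 58.35] blank [59.83 92.5 ] fence [ 92.72 116.61] comp by centres 2.67 gap 5.55 face-jawrear comp 3.88
jaw [20.26 41.17] cheek [46.77 58.14] blank [59.75 92.47] fence [ 92.67 116.57] comp by centres 2.76 gap 5.6 face-jawrear comp 4.12
jaw [20.18 41.26] cheek [46.81 58.2 ] blank [59.78 92.48] fence [ 92.58 116.96] comp by centres 2.71 gap 5.56 face-jawrear comp 3.98
```

The depth profile shows cheek, bar and fence in contact. Three separate estimates put the cheek pressed back about 2.7 mm, or 42% of its travel. I'll regrasp and add a few degrees to bring it closer to half.

```bash
python3 -m pendant '{"xyz":[[0,0,0],[0,0,0],[-11,18,0],[-15,35,0],[-15,35,0],[-10,25,0],[0,0,0],[0,0,0]],"dr":[[0,0,-10],[0,0,-10],[0,0,0],[0,0,0],[0,0,0],[0,0,0],[0,0,0],[0,0,0]],"claw":[100,100,100,100,100,100,100,100]}'
python3 - <<'E'
from h import *
for i in range(2): 
    p,d,C,T,R,s=tool_cloud('w10.png'); go([.5609,-.0614,.0856],37.14)
m=(d>0)&(C[...,2]>.115)&(C[...,2]<.124)&(np.hypot(C[...,0]-.561,C[...,1]+.061)<.03)
q=C[m]; r=cv2.minAreaRect((q[:,:2]*1000).astype(np.float32)); print(m.sum(),r,q[:,2].mean())
g=(d>0)&(C[...,2]>.136)&(C[...,2]<.15)&(np.hypot(C[...,0]-.561,C[...,1]+.061)<.09); gp=C[g].mean(0); print(gp, np.degrees(np.arctan2(gp[1]-r[0][1]/1000,gp[0]-r[0][0]/1000)), "hub in tool",T[m].mean(0))
E
```

```text
t: 30.02
position: [0.5607, -0.061, 0.1849]
tool_rot: [-2.977, -1.001, 0.001]
ft_force: [0.2, -0.6, -0.2]
width: 0.0851
pos [ 0.5606 -0.0607  0.1849] yaw 37.19 tilt [-5.e-04  5.e-04 -1.e+00] shift tool mm [-0.2  0.8 99.3] dist 99.3
turn about tool z: 0.05 (+ = clockwise)
q [-0.108  0.349 -0.132  1.09   0.     2.384] F [-0.26 -0.27 -0.06] M [-0.007 -0.007  0.003] w 0.085 t 30.07
pos [ 0.5607 -0.0605  0.185 ] yaw 37.21 tilt [-3.e-04  4.e-04 -1.e+00] shift tool mm [-0.3  0.9 99.4] dist 99.4
turn about tool z: 0.07 (+ = clockwise)
q [-0.108  0.349 -0.132  1.09   0.     2.384] F [ 0.61 -0.85  0.1 ] M [-0.015 -0.036  0.026] w 0.0854 t 30.12
1482 ((562.5113525390625, -60.071754455566406), (23.9440860748291, 23.970762252807617), 39.687435150146484) 0.11807083286426083
[ 0.60857778 -0.02165578  0.14187318] 39.8255943699553 hub in tool [ 2.43806629  0.78377258 66.93058352]
```

```bash
python3 -m pendant '{"xyz":[[0,0,30],[0,0.3,40],[0,0,20],[0,0,9],[0,0,0],[0,0,0],[0,0,0],[0,0,0],[0,0,0],[0,0,0],[0,0,0],[0,0,0]],"dr":[[0,0,0],[0,0,0],[0,0,0],[0,0,0],[0,0,0],[0,0,0],[0,0,0],[0,0,0],[0,0,0],[0,0,0],[0,0,0],[0,0,0]],"claw":[100,100,100,100,100,0,0,0,0,0,0,0]}'
python3 -c "
from h import *
go([.5609,-.0614,.0856],33)"
```

```text
t: 31.62
position: [0.5614, -0.0615, 0.0867]
tool_rot: [-2.978, -1.001, -0.001]
ft_force: [-1.0, 2.0, 5.5]
width: 0.0235
pos [ 0.5614 -0.0615  0.0867] yaw 37.16 tilt [ 8.e-04  4.e-04 -1.e+00] shift tool mm [-0.4 -0.3  1.1] dist 1.2
turn about tool z: 4.16 (+ = clockwise)
q [-0.109  0.424 -0.291  0.855  0.     2.384] F [-1.04  2.    5.5 ] M [0.199 0.305 0.154] w 0.0235 t 31.62
```

```bash
python3 -m pendant '{"xyz":[[0,0,0],[0,0,0]],"dr":[[0,0,2],[0,0,2]],"claw":[0,0]}'
python3 -c "
from h import *
go([.5609,-.0614,.0856],33)"
python3 -m pendant '{"xyz":[[0,0,0.5],[0,0,0],[0,0,-0.5],[0,0,0],[0,0,0],[0,0,0],[0,0,0],[0,0,0],[0,0,-10],[0,0,-30],[0,0,-40],[0,0,-19]],"dr":[[0,0,0],[0,0,0],[0,0,0],[0,0,0],[0,0,0],[0,0,0],[0,0,0],[0,0,0],[0,0,0],[0,0,0],[0,0,0],[0,0,0]],"claw":[0,0,0,60,100,100,100,100,100,100,100,100]}'
python3 -m pendant '{"xyz":[[10,-25,0],[15,-35,0],[15,-35,0],[11,-18,0],[0,0,0],[0,0,0],[0,0,0],[0,0,0]],"dr":[[0,0,0],[0,0,0],[0,0,0],[0,0,0],[0,0,8],[0,0,8],[0,0,0],[0,0,0]],"claw":[100,100,100,100,100,100,100,100]}'
```

```text
t: 31.88
position: [0.5613, -0.0614, 0.0867]
tool_rot: [-3.011, -0.896, -0.001]
ft_force: [-1.8, 1.6, 5.8]
width: 0.0233
pos [ 0.5613 -0.0614  0.0867] yaw 33.16 tilt [ 7.e-04  4.e-04 -1.e+00] shift tool mm [-0.4 -0.2  1.1] dist 1.2
turn about tool z: 0.16 (+ = clockwise)
q [-0.109  0.424 -0.291  0.855  0.     2.454] F [-1.83  1.58  5.84] M [0.192 0.38  0.482] w 0.0233 t 31.88
t: 33.38
position: [0.5625, -0.0618, 0.1882]
tool_rot: [3.01, 0.895, 0.006]
ft_force: [0.3, 0.2, -0.2]
width: 0.0853
t: 34.38
position: [0.5422, 0.0608, 0.1854]
tool_rot: [3.106, 0.471, 0.001]
ft_force: [-1.1, -0.2, 0.2]
width: 0.0851
```

```bash
python3 - <<'E'
from h import *
go([.533,.06,.18],17)
a=np.radians(13.6); ex=np.array([-np.sin(a),np.cos(a)]);ey=np.array([-np.cos(a),-np.sin(a)]);B=np.array([.5622,-.0612])
XX=[]
for i in range(3):
    p,d,C,T,R,s=tool_cloud('w11.png'); XX.append(C[d>0])
P=np.concatenate(XX)
x=(P[:,:2]-B)@ex*1000-90; y=(P[:,:2]-B)@ey*1000;z=P[:,2]*1000
for a,b in((-45,-25),(5,25),(25,45)):
    k=(y>a)&(y<b)
    def edges(lo,hi,zl,zh):
        m=k&(x>lo)&(x<hi)&(z>zl)&(z<zh)
        ys=np.floor((y[m]-a)/1.0); mn=[];mx=[]
        for q in np.unique(ys):
            w=x[m][ys==q]
            if len(w)>8: mn.append(np.percentile(w,1.5));mx.append(np.percentile(w,98.5))
        return np.median(mn),np.median(mx)
    j=edges(10,44.5,47,58);c=edges(43.5,60,46,58);f=edges(89,125,46,58);bl=edges(58,95,38.5,43.5)
    print("jaw",np.round(j,2),"cheek",np.round(c,2),"blank",np.round(bl,2),"fence",np.round(f,2),"comp",round(24.5-((c[0]+c[1])/2-(j[0]+j[1])/2),2),"gap",round(c[0]-j[1],2))
p,d=imaging.snapshot('scene'); save('s11.png',cv2.resize(p[150:350,150:450],None,fx=2.6,fy=2.6))
E
```

```text
pos [0.5422 0.0608 0.1854] yaw 17.24 tilt [ 6.e-04  1.e-04 -1.e+00] shift tool mm [-9.1 -2.   5.4] dist 10.7
turn about tool z: 0.24 (+ = clockwise)
q [ 0.112  0.318 -0.178  1.074 -0.     2.952] F [-1.14 -0.2   0.22] M [ 0.036 -0.01   0.017] w 0.0851 t 34.38
jaw [20.46 41.69] cheek [47.06 58.35] blank [59.95 92.49] fence [ 92.8  116.87] comp 2.87 gap 5.37
jaw [20.56 41.51] cheek [46.93 58.23] blank [59.79 92.63] fence [ 92.68 117.02] comp 2.95 gap 5.43
jaw [20.37 41.37] cheek [46.97 58.18] blank [59.75 92.5 ] fence [ 92.64 116.47] comp 2.79 gap 5.61
```

View pics/s11.png

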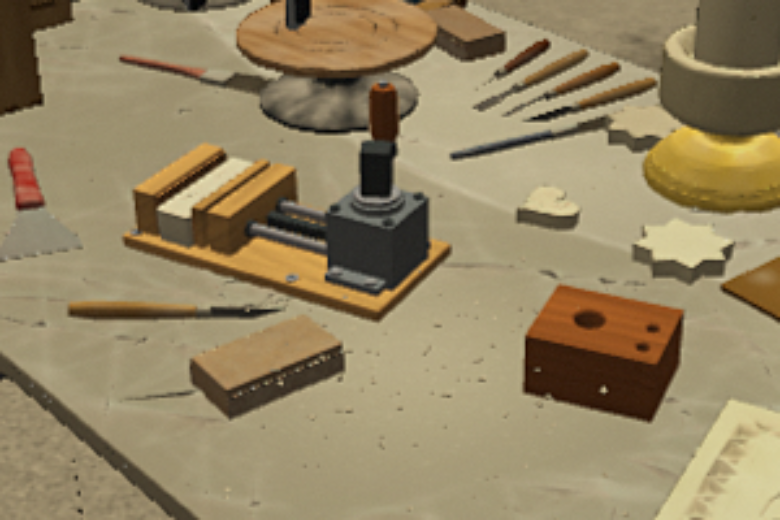

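View pics/w11.png

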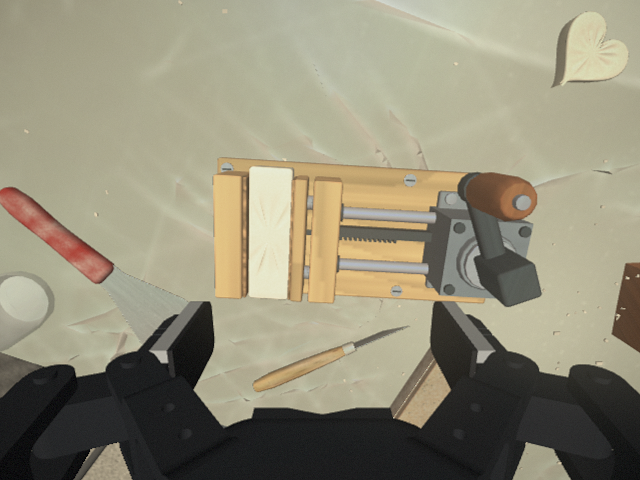

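```bash
python3 - <<'E'
from h import *
p,d,C,T,R,s=tool_cloud('w12.png')
r=np.hypot(C[...,0]-.562,C[...,1]+.0605)
m=(d>0)&(r<.014)&(C[...,2]>.10); q=C[m]; print("hub top z",np.median(q[:,2]),q.mean(0))
print(manip.hand_in())
E
```

```text
hub top z 0.11789473318653419 [ 0.56312404 -0.05769585  0.11573781]
the job is handed in; nothing more can be done
None
```

I moved the crank into the vice, wound it clockwise until the bar was held, and handed the job in at about 34.5 s of the 67 s allowed.

- **Seating:** I felt the shank round on the socket's rim with about 15 N until it dropped in at a tool yaw of about -95°. I then pressed it home to a hard stop 10.6 mm lower, against 11 mm nominal.
- **Crank home:** At the last check the hub top stood at 118 mm, against 119 mm nominal. I saw it standing upright on the boss with the gripper clear.
- **Clamping:** The first setting left the cheek pressed back about 2.7 mm, so I regrasped the hub and added 4°. It now measures about 2.8–2.95 mm of its 6.5 mm travel (roughly 45%), or about 20–21 N on the bar, against the 32 N crush limit. The depth profile shows cheek, bar and fence in contact.
- **Disagreements:** The torque rise suggested about 22 N, which agrees roughly with the camera. When I released the crank it sprang back about 2.6°, while the jaw stayed where it was. The camera measurement is only good to about 0.4 mm.
- **Bystanders:** The bystanders I could see in the last pictures looked undisturbed.

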